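# Set the knife guides of the slab portioning board with the setting block

## Robot

A 6-joint arm with a two-finger parallel gripper is mounted at the origin on the work surface. World frame = base frame: x ahead of the robot, y to its left, z up, the work surface at z = 0. Lengths are in m, angles in rad, forces in N, time in s.
With the tool pointing down it reaches from about 0.3 to 0.85 m from the base axis. Payload 5.4 kg.
Tool frame: the origin (TCP) lies at the very end of the fingers, on their centre line; the grasp point (between the pads) lies 19 mm behind it; z points along the fingers, x is the direction in which the jaws open and shut, and the axes are right-handed (so a half turn about z gives the same grasp; the last joint's range is limited). The gripper opens to 85 mm and grips with 20 to 120 N. Pads are 22 mm wide; open, the fingers measure 114 mm over their backs; the gripper's body (76 mm by 85 mm) begins 54 mm behind the grasp point. The pads swing forward as they close: fully open they stand 13 mm farther back than shut.
Start: joints at [0.937, 0.158, 1.597, -0, 1.386, -0.21], TCP at [0.236, 0.524, 0.231] pointing down, gripper open.
Joint ranges: [-2.91, 2.91], [-0.94, 2.29], [0.18, 2.7], [-1.29, 4.43], [0.17, 2.64], [-3, 3]. Speed limits (rad/s): [2.57, 2.57, 3.14, 3.14, 3.14, 3.14].

## Interface

Orientations are given as [roll, pitch, yaw] about the fixed x, y, z axes, in that order (R = Rz(yaw) Ry(pitch) Rx(roll)).
In Python, from rig import env gives the robot as it stands.
- The arm moves only by the tool jog_arm, never from a script. Its argument "series" is a list of rows, each an object with "linear": the shift along the world's x, y, z in cm, a list of three; "rotation": the turn, a rotation vector about the world's x, y, z in degrees, a list of three; "hand": the opening in per cent of the stroke, from 0 (shut) to 100 (fully open). A call has 1 to 8 rows; each row is the pose to reach, as a shift and turn from the pose measured when the call began; what a row does not reach only later rows make up. A row lasts 1/12 s, in which the tool goes at most 41.7 mm and 7.16 degrees, less where a joint would pass 70% of its speed; a pose out of reach is approached as far as the arm can. A call with a gripper value outside its range is refused whole. The fingers move at their own pace and stop on an object; "grip_force" is the grip in N (left out, the last holds). Time passes only in rows, so rows that repeat a pose let the fingers close. It gives the time, the measured TCP pose, the force and the opening at its end, in the units of the state.
- env.observe(): the state, without advancing time (a new reading comes with each control period).
- env.grab_frame(name): name is "scene" or "top" or "wrist"; returns the picture (384x512x3 uint8, red, green, blue); there is no depth.
- env.calibration(name): a dict with "fx", "fy", "cx", "cy" (pixels), "eye" and "orientation" of the camera in the world. Camera axes: x right, y up, looking along -z (the intrinsics and any distortion apply to the point x, -y, -z); pixel columns grow to the right and rows downward; lengths in m; the calibration is good to about 2 mm. A picture is of the moment at which its call begins: read the wrist's pose just before it. calibration takes no time and is no camera call; for the wrist camera it gives the pose at the moment of the call.
- env.hand_in(): hands the job in, once; it reports no verdict.
The state is a dict: "time": time; "joint_positions": joint angles; "qd": joint speeds; "joint_efforts": joint torques, N m; "ee_pos": TCP position; "orientation": TCP orientation; "force": force on the tool from outside, world axes, zero at the start; "moment": the same for the moment, N m; "opening": finger opening in m.
Only numpy, scipy, OpenCV 4.12 (cv2) and the standard library are available. Lean on these libraries where they do the work, as an engineer would, in place of code of your own. Each camera call takes 0.05 s, during which the arm holds its last target. There are 200 camera calls.

## Task

Set the three knife guides on the portioning board for 40 mm strips: holding the narrower of the two white setting blocks, start at the fixed fence and step it along the row, each time drawing the next guide up until the block is just nipped between its plate and the plate before, pausing on that nip for a moment, gently, so that no plate already set is shifted. Then stand the block upright back in its tray and leave the wide block and the things lying about where they are.

Things in the scene. Friction and masses are not known exactly. Their poses are not given: they have to be found in the camera images.
- gauge: narrow setting block, white plastic, 0.14 kg, loose, upright in the tray: an arch 54 mm long (y -27 to 27), 34 mm wide (x). Nose block (the spacer) y -27 to 5 and heel y 19 to 27, both z 0 to 32 mm; between them a 14 mm slot open below; bridge z 32 to 44 over all; upright grip on top. Nose end faces -y, as in use. Origin: centre of underside, z up
- gauge_grip (a point): middle of the narrow block's upright grip, 67 mm above its underside over the origin; the grip is 24 mm thick along the block's y, 34 mm wide along x, z 44 to 90 mm; axes as the block's
- gauge_slot (a point): mouth of the narrow block's slot: middle of the 14 mm opening, at the level of the underside, 12 mm from the origin along the block's +y. In use the slot goes down over the plate to be set (about 20 mm deep; at most 30), and the heel behind it draws that plate towards the fence
- gauge_nose (a point): middle of the flat end of the narrow block's nose (16 mm up), which meets the plate before; a light nip of 1 to 4 N there is right. With the heel against the outer face of one plate and the nose against the one before, the clear gap between these plates is exactly 40 mm (46 mm between their centres)
- wide_gauge: wide setting block for broader portions, in the same tray, before or behind the narrow one: same shape, but with a 52 mm nose, 74 mm long overall. Not for this job: leave it standing. Origin: centre of its underside
- tray: shallow steel tray for the setting blocks, fixed, 200 mm along its x by 130 mm along its y, floor 3 mm thick, rim 12 mm high. Origin: centre of its underside, at table height
- cutter: slab portioning board, fixed: white cutting board 240 mm (x) by 360 mm (y), 15 mm thick; along its far side (x = 95 mm) a square steel rail on two end blocks (tops 70 mm above the table). Origin: centre of the board's underside, at table height; y runs along the rail, and the row of plates starts at its -y end
- fence: fixed fence at the -y end of the rail, where the row starts: rigid upright steel plate 6 mm thick (y), 135 mm long (x -67 to 67 mm), top edge 52 mm above the board's upper surface. Origin: on that surface under the middle of the plate (mid thickness, mid length); +y along the row towards the guides, +x along the plate towards the rail, z up
- guide1: first sliding knife guide from the fence: a plate like the fence's on an aluminium carrier with a small black knob (top 64 mm above the board). Slides on the rail along its own +-y only, dragging with a steady 4 to 10 N, each its own; stays where left. Starts 14 mm or more farther from the fence than where it belongs, with 24 mm or more clear beyond it. Origin: on the board's upper surface under the middle of the plate; axes as the fence's
- guide2: second sliding knife guide from the fence: a plate like the fence's on an aluminium carrier with a small black knob (top 64 mm above the board). Slides on the rail along its own +-y only, dragging with a steady 4 to 10 N, each its own; stays where left. Starts 14 mm or more farther from the fence than where it belongs, with 24 mm or more clear beyond it. Origin: on the board's upper surface under the middle of the plate; axes as the fence's
- guide3: third sliding knife guide from the fence: a plate like the fence's on an aluminium carrier with a small black knob (top 64 mm above the board). Slides on the rail along its own +-y only, dragging with a steady 4 to 10 N, each its own; stays where left. Starts 14 mm or more farther from the fence than where it belongs, with 24 mm or more clear beyond it. Origin: on the board's upper surface under the middle of the plate; axes as the fence's
- scraper: bench scraper lying on the near edge of the board (grey grip 16 x 100 x 16 mm, steel blade): leave it. Origin: centre of the grip's underside
- palette: palette knife lying to the right of the tray, 280 mm long: leave it. Origin: underside, near its middle
- tub: clear dessert tub 85 x 115 x 42 mm with a portion in it, left of the board: leave it. Origin: centre of its underside
Mind the look-alikes: they are no part of the job. Leave any pink look-alike of the tray alone.

How it is judged:
By the outcome, as a careful person would: the job done as asked, in the order asked, and still so for the second after the job is handed in, with the robot touching nothing.
It also fails if it takes over 70 s, if anything falls off the work surface, if the arm or the gripper's body presses on something with over 40 N, if the wrist force passes 120 N, or if a joint passes its speed limit or range.

## Working session

There is one attempt and no reset: what is moved stays moved. The work goes in short steps, Python scripts to look and compute and a tool call to move; the robot and the scene stay as the last step left them, time stands still between calls to the robot, and variables do not carry over. Pictures are saved under pics/ and viewed, about 8 in all and at most 12, crops included, and the job is handed in when it is done.

Besides the shell and the picture viewer there is one more tool, called by a JSON object that holds its "api" and its "payload", one argument or row to a line. jog_arm: Moves the arm, as the interface text tells. Its arguments: {"type":"object","properties":{"series":{"type":"array"},"grip_force":{"type":"number"}},"required":["series"]}

```bash
ls; mkdir -p pics; python3 - <<'E'
from rig import env
import cv2,numpy as np
o=env.observe();print({k:np.round(v,4).tolist() for k,v in o.items()})
for n in("scene","top","wrist"):
    c=env.calibration(n);print(n,{k:np.round(v,4).tolist() if not isinstance(v,str) else v for k,v in c.items()})
    im=env.grab_frame(n);cv2.imwrite(f"pics/{n}0.png",im[:,:,::-1])
E
```

```text
pics
{'time': 0.0, 'joint_positions': [0.9369, 0.1591, 1.5983, -0.0, 1.3862, -0.2101], 'qd': [-0.0001, -0.0, 0.0004, -0.0007, -0.001, -0.0002], 'joint_efforts': [-0.0016, -39.5998, -33.1425, -0.0004, 0.0086, 0.0], 'ee_pos': [0.2361, 0.5236, 0.2303], 'orientation': [-3.1412, 0.0019, 1.147], 'force': [0.2754, 0.2755, 0.6029], 'moment': [-0.0248, -0.0251, 0.0341], 'opening': 0.0856}
scene {'fx': 496.0826, 'fy': 496.0826, 'cx': 244.8018, 'cy': 188.3229, 'eye': [1.5132, 0.5208, 1.0701], 'orientation': [0.8782, -0.0087, 2.0505]}
top {'fx': 484.1826, 'fy': 484.1826, 'cx': 255.6001, 'cy': 185.9722, 'eye': [0.1228, -0.0402, 1.5108], 'orientation': [0.2158, -0.0001, -1.5728]}
wrist {'fx': 283.8824, 'fy': 283.8824, 'cx': 254.3478, 'cy': 190.1811, 'eye': [0.1583, 0.5592, 0.374], 'orientation': [-0.3341, 0.0023, 1.1476]}
```

```bash
python3 - <<'E'
import cv2
im=cv2.imread("pics/top0.png");cv2.imwrite("pics/top0b.png",cv2.resize(im,(800,600),interpolation=cv2.INTER_CUBIC))
im=cv2.imread("pics/scene0.png");cv2.imwrite("pics/scene0b.png",cv2.resize(im,(800,600),interpolation=cv2.INTER_CUBIC))
E
```

```text
(no output)
```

View pics/top0b.png

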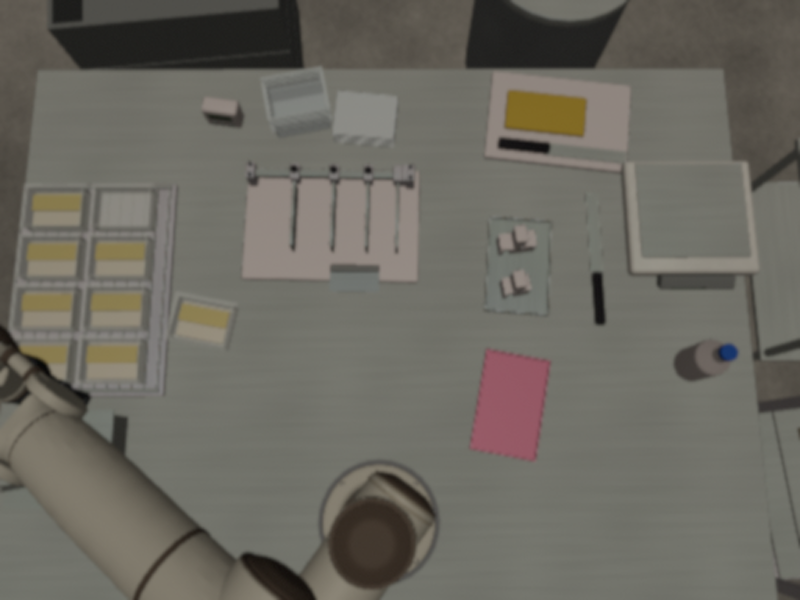

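View pics/scene0b.png

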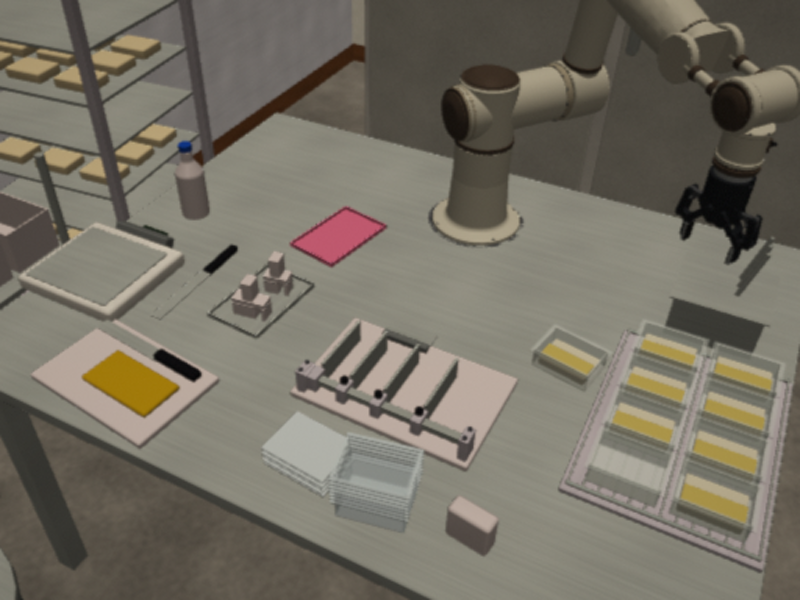

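```bash
cat > h.py <<'E'
from rig import env
import cv2,numpy as np
from scipy.spatial.transform import Rotation as R
def ray(c,u,v):
    d=np.array([(u-c["cx"])/c["fx"],-(v-c["cy"])/c["fy"],-1.0])
    return np.array(c["eye"]),R.from_euler('xyz',c["orientation"]).apply(d)
def p2w(c,u,v,z):
    e,d=ray(c,u,v);return e+d*(z-e[2])/d[2]
def w2p(c,p):
    q=R.from_euler('xyz',c["orientation"]).inv().apply(np.array(p)-c["eye"])
    return np.stack([c["cx"]+c["fx"]*q[...,0]/-q[...,2],c["cy"]-c["fy"]*q[...,1]/-q[...,2]],-1)
def snap(n,f,s=1.5):
    c=env.calibration(n);im=env.grab_frame(n)[:,:,::-1]
    cv2.imwrite(f"pics/{f}.png",im);np.save(f"pics/{f}.npy",c,allow_pickle=True)
    cv2.imwrite(f"pics/{f}_b.png",cv2.resize(im,None,fx=s,fy=s,interpolation=cv2.INTER_CUBIC));return c,im
def load(f): return np.load(f"pics/{f}.npy",allow_pickle=True).item(),cv2.imread(f"pics/{f}.png")
def st():
    o=env.observe();print({k:np.round(o[k],4).tolist() for k in("time","ee_pos","orientation","force","opening")});return o
E
python3 - <<'E'
from h import *
c=env.calibration("top");s=.64
for n,u,v,z in[("tray",518,265,.0),("tFL",489,218,.012),("tFR",551,218,.012),("tNL",486,311,.012),("tNR",548,314,.012),("gripA",521,232,.09),("gripB",521,277,.09),("fence n",397,252,.067),("fence f",399,185,.067),("g1",367,250,.067),("g2",333,250,.067),("g3",293,248,.067),("board NL",243,278,.015),("board NR",417,281,.015)]:
    print(n,p2w(c,u*s,v*s,z).round(3))
E
```

```text
tray [ 0.507 -0.286  0.   ]
tFL [ 0.605 -0.227  0.012]
tFR [ 0.605 -0.356  0.012]
tNL [ 0.409 -0.216  0.012]
tNR [ 0.402 -0.34   0.012]
gripA [ 0.551 -0.279  0.09 ]
gripB [ 0.461 -0.276  0.09 ]
fence n [ 0.517 -0.036  0.067]
fence f [ 0.657 -0.041  0.067]
g1 [0.522 0.023 0.067]
g2 [0.522 0.09  0.067]
g3 [0.526 0.169 0.067]
board NL [0.477 0.277 0.015]
board NR [ 0.47  -0.077  0.015]
```

{"api": "jog_arm", "payload": {
  "series": [
    {"linear": [15,-22,5],"rotation": [0,0,24.3],"hand": 100},
    {"linear": [15,-22,5],"rotation": [0,0,24.3],"hand": 100},
    {"linear": [15,-22,5],"rotation": [0,0,24.3],"hand": 100},
    {"linear": [15,-22,5],"rotation": [0,0,24.3],"hand": 100},
    {"linear": [26,-44,6],"rotation": [0,0,24.3],"hand": 100},
    {"linear": [26,-44,6],"rotation": [0,0,24.3],"hand": 100},
    {"linear": [26,-44,6],"rotation": [0,0,24.3],"hand": 100},
    {"linear": [26,-44,6],"rotation": [0,0,24.3],"hand": 100}
  ]
}}

```text
time: 0.82
ee_pos: [0.4039, 0.2495, 0.2741]
orientation: [-3.141, 0.001, 1.571]
force: [1.2, -0.3, -0.8]
opening: 0.0856
```

{"api": "jog_arm", "payload": {
  "series": [
    {"linear": [8.6,-17,0.5],"rotation": [0,0,0],"hand": 100},
    {"linear": [8.6,-17,0.5],"rotation": [0,0,0],"hand": 100},
    {"linear": [8.6,-17,0.5],"rotation": [0,0,0],"hand": 100},
    {"linear": [8.6,-17,0.5],"rotation": [0,0,0],"hand": 100},
    {"linear": [8.6,-17,0.5],"rotation": [0,0,0],"hand": 100},
    {"linear": [8.6,-17,0.5],"rotation": [0,0,0],"hand": 100},
    {"linear": [8.6,-17,0.5],"rotation": [0,0,0],"hand": 100},
    {"linear": [8.6,-17,0.5],"rotation": [0,0,0],"hand": 100}
  ]
}}

```text
time: 1.48
ee_pos: [0.4895, 0.0801, 0.2788]
orientation: [-3.14, 0.001, 1.572]
force: [0.1, -0.1, 0.5]
opening: 0.0853
```

```bash
python3 - <<'E'
from h import *
st();snap("wrist","w1");
E
```

```text
{'time': 1.4833, 'ee_pos': [0.4895, 0.0801, 0.2788], 'orientation': [-3.1404, 0.0008, 1.5716], 'force': [0.1368, -0.121, 0.473], 'opening': 0.0853}
```

View pics/w1_b.png

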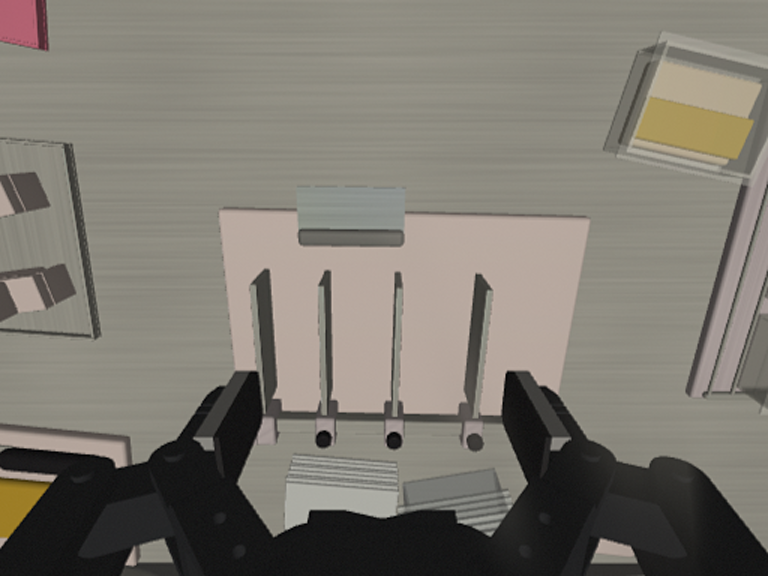

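```bash
python3 - <<'E'
from h import *
c,im=load("w1")
cr=im[130:285,140:400];cv2.imwrite("pics/w1c.png",cv2.resize(cr,None,fx=3,fy=3,interpolation=cv2.INTER_CUBIC))
g=cv2.cvtColor(im,cv2.COLOR_BGR2GRAY)
for r in (195,215,235,250):
    for a,b in((160,190),(205,225),(255,275),(310,332)): print(r,a,g[r,a:b].tolist())
E
```

```text
195 160 [172, 172, 171, 171, 172, 171, 157, 145, 142, 144, 136, 49, 63, 62, 64, 63, 64, 64, 63, 59, 88, 180, 174, 171, 172, 171, 172, 172, 172, 172]
195 205 [171, 172, 171, 172, 172, 173, 171, 152, 143, 146, 147, 71, 61, 63, 60, 87, 180, 174, 172, 172]
195 255 [172, 172, 172, 172, 171, 173, 174, 160, 64, 115, 150, 146, 144, 139, 175, 172, 172, 171, 172, 171]
195 310 [171, 172, 172, 173, 172, 140, 53, 59, 60, 61, 59, 60, 59, 65, 108, 154, 145, 144, 144, 175, 172, 171]
215 160 [171, 172, 171, 172, 172, 172, 172, 170, 140, 142, 140, 140, 103, 59, 62, 62, 63, 63, 65, 62, 59, 75, 146, 175, 172, 172, 172, 172, 172, 171]
215 205 [172, 172, 172, 172, 172, 173, 168, 127, 147, 140, 144, 137, 57, 61, 61, 78, 153, 175, 172, 171]
215 255 [171, 172, 171, 171, 173, 173, 169, 78, 84, 154, 143, 142, 146, 174, 171, 172, 171, 172, 171, 171]
215 310 [172, 172, 172, 139, 54, 61, 62, 61, 62, 61, 59, 74, 137, 148, 142, 139, 132, 174, 172, 171, 172, 171]
235 160 [171, 171, 171, 171, 170, 171, 170, 170, 171, 170, 148, 136, 138, 134, 53, 62, 63, 62, 64, 64, 62, 60, 66, 122, 177, 172, 171, 172, 171, 171]
235 205 [170, 171, 171, 171, 170, 172, 172, 169, 138, 138, 139, 138, 65, 61, 61, 70, 127, 176, 172, 171]
235 255 [170, 172, 171, 172, 173, 170, 105, 64, 149, 140, 140, 154, 174, 172, 171, 171, 171, 170, 171, 171]
235 310 [170, 140, 65, 69, 70, 67, 68, 66, 61, 74, 149, 141, 138, 136, 148, 172, 171, 172, 171, 171, 171, 170]
250 160 [61, 62, 62, 63, 58, 24, 19, 19, 18, 20, 19, 14, 58, 145, 137, 72, 61, 62, 62, 64, 63, 63, 60, 68, 122, 176, 171, 171, 171, 171]
250 205 [170, 171, 171, 170, 171, 170, 172, 166, 112, 143, 137, 136, 98, 60, 61, 63, 106, 178, 173, 171]
250 255 [171, 171, 171, 171, 174, 167, 57, 109, 141, 139, 138, 126, 175, 172, 171, 171, 171, 171, 171, 171]
250 310 [92, 75, 77, 76, 76, 74, 72, 76, 117, 142, 138, 143, 158, 173, 171, 171, 171, 171, 170, 170, 170, 171]
```

View pics/w1c.png

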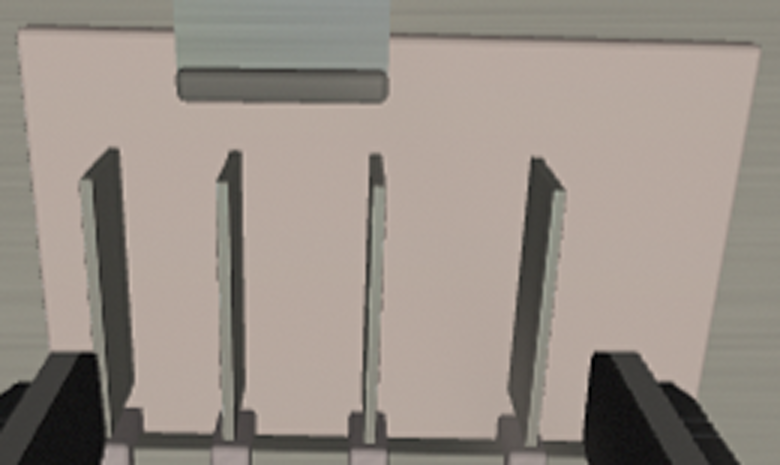

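```bash
python3 - <<'E'
from h import *
c,im=load("w1")
D={"F":[(195,168.2),(215,169.75),(235,171.6)],"g1":[(195,213.7),(215,214),(235,214.5),(250,214.75)],"g2":[(195,266.1),(215,265.3),(235,264.3),(250,264.1)],"g3":[(195,326.2),(215,324),(235,321.75),(250,319.9)]}
for k,v in D.items():
    P=np.array([p2w(c,u,r,.067) for r,u in v]);a,b=np.polyfit(P[:,0]-.58,P[:,1],1)
    print(k,"y at x=.58:",b.round(4),"slope deg",np.degrees(a).round(2))
# near ends of plate tops (crop/3+offset), board corners
for n,u,v,z in[("F end",88,181,.067),("g1 end",223,182,.067),("g2 end",379,187,.067),("g3 end",557,190,.067),("bL",22,29,.015),("bR",757,46,.015)]:
    print(n,p2w(c,u/3+140,v/3+130,z).round(4))
# tray corners, full pic /1.5
for n,u,v,z in[("tray NR'",72,144,.012),("tray FR'",99,337,.012)]: print(n,p2w(c,u/1.5,v/1.5,z).round(4))
E
```

```text
F y at x=.58: -0.0354 slope deg -1.03
g1 y at x=.58: 0.0249 slope deg -1.54
g2 y at x=.58: 0.095 slope deg -1.2
g3 y at x=.58: 0.1751 slope deg -1.33
F end [ 0.5275 -0.0323  0.067 ]
g1 end [0.5278 0.0273 0.067 ]
g2 end [0.5301 0.0963 0.067 ]
g3 end [0.5313 0.1752 0.067 ]
bL [ 0.4688 -0.0729  0.015 ]
bR [0.4764 0.2788 0.015 ]
tray NR' [ 0.4097 -0.2033  0.012 ]
tray FR' [ 0.6049 -0.2206  0.012 ]
```

{"api": "jog_arm", "payload": {
  "series": [
    {"linear": [-4.5,-33,0],"rotation": [0,0,-5],"hand": 100},
    {"linear": [-4.5,-33,0],"rotation": [0,0,-5],"hand": 100},
    {"linear": [-4.5,-33,0],"rotation": [0,0,-5],"hand": 100},
    {"linear": [-4.5,-33,0],"rotation": [0,0,-5],"hand": 100},
    {"linear": [-4.5,-33,0],"rotation": [0,0,-5],"hand": 100},
    {"linear": [-4.5,-36,0],"rotation": [0,0,-5],"hand": 100},
    {"linear": [-4.5,-36,0],"rotation": [0,0,-5],"hand": 100},
    {"linear": [-4.5,-36,0],"rotation": [0,0,-5],"hand": 100}
  ]
}}

```text
time: 2.2
ee_pos: [0.4474, -0.2514, 0.2791]
orientation: [-3.141, 0.001, 1.488]
force: [0.5, 0.2, -0.2]
opening: 0.0856
```

{"api": "jog_arm", "payload": {
  "series": [
    {"linear": [0,-5,-2],"rotation": [0,0,0],"hand": 100},
    {"linear": [0,-5,-2],"rotation": [0,0,0],"hand": 100},
    {"linear": [0,-5,-2],"rotation": [0,0,0],"hand": 100},
    {"linear": [0,-5,-2],"rotation": [0,0,0],"hand": 100}
  ]
}}

```text
time: 2.53
ee_pos: [0.4476, -0.2999, 0.2586]
orientation: [-3.14, -0.001, 1.488]
force: [0.7, 0.3, -0.6]
opening: 0.0853
```

```bash
python3 - <<'E'
from h import *
st();c,im=snap("wrist","w2");print(c)
E
```

```text
{'time': 2.5333, 'ee_pos': [0.4476, -0.2999, 0.2586], 'orientation': [-3.1402, -0.0009, 1.4884], 'force': [0.7285, 0.318, -0.5538], 'opening': 0.0853}
{'fx': 283.8823513488179, 'fy': 283.8823513488179, 'cx': 254.34776904444038, 'cy': 190.18106255552573, 'eye': array([ 0.36257807, -0.29265688,  0.40219532]), 'orientation': array([-3.32898576e-01, -4.80025738e-04,  1.48907488e+00])}
```

View pics/w2_b.png

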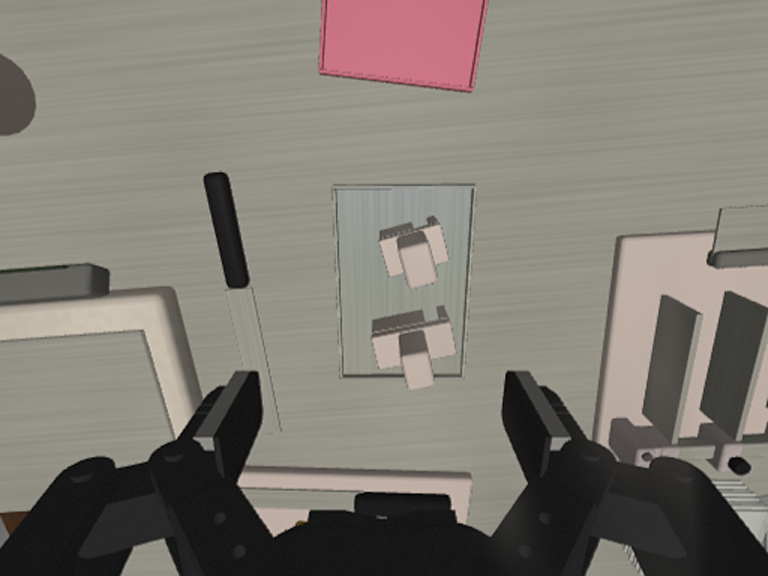

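```bash
python3 - <<'E'
from h import *
c,im=load("w2")
cr=im[120:260,220:320];cv2.imwrite("pics/w2c.png",cv2.resize(cr,None,fx=5,fy=5,interpolation=cv2.INTER_CUBIC)[:600])
cr=im[138:198,245:305];cv2.imwrite("pics/w2d.png",cv2.resize(cr,None,fx=10,fy=10,interpolation=cv2.INTER_CUBIC))
E
```

```text
(no output)
```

View pics/w2d.png

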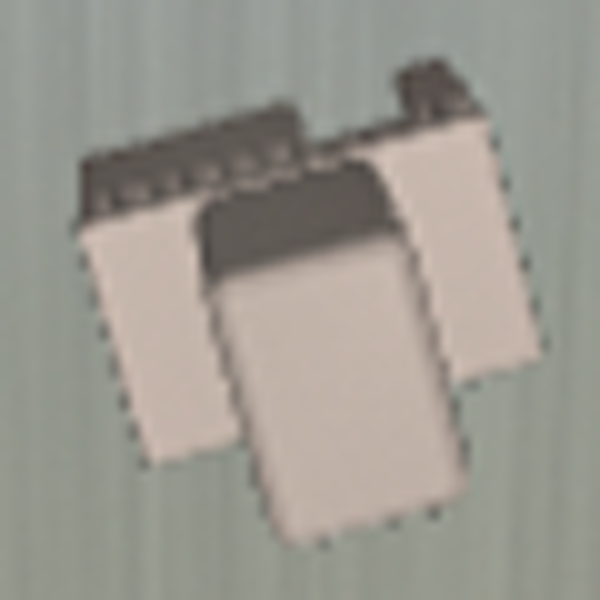

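```bash
python3 - <<'E'
from h import *
c,im=load("w2")
f=lambda u,v,z:p2w(c,(u+.5)/10-.5+245,(v+.5)/10-.5+138,z)
B=[f(*q,.047) for q in[(80,232),(488,115),(540,355),(150,465)]]
G=[f(*q,.093) for q in[(208,280),(408,235),(465,493),(280,545)]]
for n,P in(("bridge",B),("grip",G)):
    P=np.array(P);print(n,P.mean(0).round(4))
    for i in range(4):
        d=P[(i+1)%4]-P[i];print("  len mm",(np.linalg.norm(d)*1e3).round(1),"ang",np.degrees(np.arctan2(d[1],d[0])).round(1))
for n,u,v in[("NL",333,185),("NR",475,184),("FR",463,377),("FL",341,376)]: print(n,p2w(c,(u+.5)/1.5-.5,(v+.5)/1.5-.5,.012).round(4))
E
```

```text
bridge [ 0.4557 -0.2723  0.047 ]
  len mm 53.6 ang 101.6
  len mm 32.4 ang 9.9
  len mm 52.7 ang -78.2
  len mm 32.6 ang -168.4
grip [ 0.4551 -0.2725  0.093 ]
  len mm 22.8 ang 98.4
  len mm 31.2 ang 9.5
  len mm 22.0 ang -78.0
  len mm 32.6 ang -169.2
NL [ 0.3985 -0.3393  0.012 ]
NR [ 0.408  -0.2124  0.012 ]
FR [ 0.6051 -0.227   0.012 ]
FL [ 0.5934 -0.3542  0.012 ]
```

{"api": "jog_arm", "payload": {
  "series": [
    {"linear": [0.8,2.75,-8],"rotation": [0,0,15.7],"hand": 60},
    {"linear": [0.8,2.75,-8],"rotation": [0,0,15.7],"hand": 60},
    {"linear": [0.8,2.75,-8],"rotation": [0,0,15.7],"hand": 60},
    {"linear": [0.8,2.75,-13.8],"rotation": [0,0,15.7],"hand": 60},
    {"linear": [0.8,2.75,-13.8],"rotation": [0,0,15.7],"hand": 60},
    {"linear": [0.8,2.75,-13.8],"rotation": [0,0,15.7],"hand": 60},
    {"linear": [0.8,2.75,-13.8],"rotation": [0,0,15.7],"hand": 60}
  ]
}}

```text
time: 3.17
ee_pos: [0.4566, -0.2717, 0.1227]
orientation: [-3.141, 0.0, 1.764]
force: [0.5, 0.4, 0.3]
opening: 0.0512
```

```bash
python3 - <<'E'
from h import *
st();c,im=snap("wrist","w3")
E
```

```text
{'time': 3.1667, 'ee_pos': [0.4566, -0.2717, 0.1227], 'orientation': [-3.1414, 0.0005, 1.7636], 'force': [0.4876, 0.3763, 0.287], 'opening': 0.0512}
```

View pics/w3_b.png

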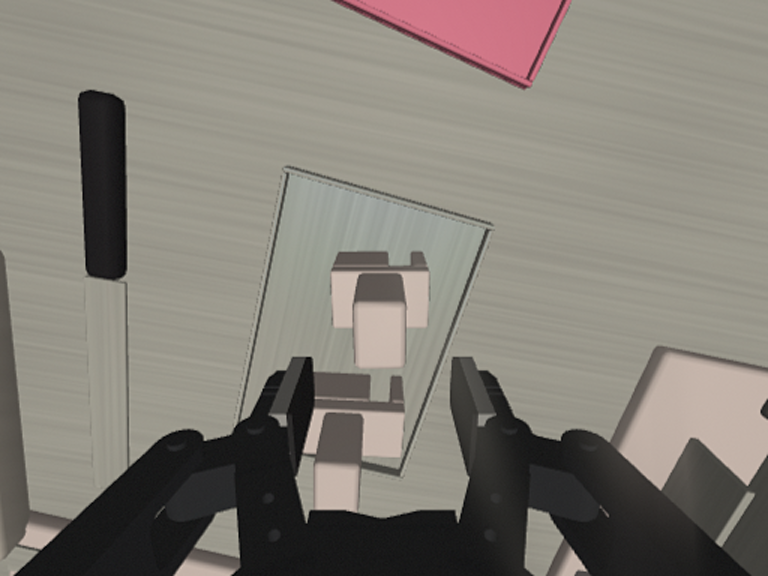

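{"api": "jog_arm", "payload": {
  "series": [
    {"linear": [-0.1,0,-3.5],"rotation": [0,0,0],"hand": 60},
    {"linear": [-0.1,0,-5],"rotation": [0,0,0],"hand": 60},
    {"linear": [-0.1,0,-6.4],"rotation": [0,0,0],"hand": 60},
    {"linear": [-0.1,0,-6.8],"rotation": [0,0,0],"hand": 60},
    {"linear": [-0.1,0,-6.8],"rotation": [0,0,0],"hand": 60}
  ]
}}

```text
time: 3.63
ee_pos: [0.457, -0.2732, 0.0571]
orientation: [3.139, 0.004, 1.763]
force: [1.3, -0.5, 0.1]
opening: 0.0518
```

{"api": "jog_arm", "payload": {
  "series": [
    {"linear": [0,0,0],"rotation": [0,0,0],"hand": 10},
    {"linear": [0,0,0],"rotation": [0,0,0],"hand": 10},
    {"linear": [0,0,0],"rotation": [0,0,0],"hand": 10},
    {"linear": [0,0,0],"rotation": [0,0,0],"hand": 10},
    {"linear": [0,0,0],"rotation": [0,0,0],"hand": 10},
    {"linear": [0,0,0],"rotation": [0,0,0],"hand": 10},
    {"linear": [0,0,0],"rotation": [0,0,0],"hand": 10},
    {"linear": [0,0,0],"rotation": [0,0,0],"hand": 10}
  ],
  "grip_force": 60
}}

```text
time: 4.3
ee_pos: [0.4583, -0.2744, 0.0592]
orientation: [3.137, 0.007, 1.763]
force: [-0.7, 0.0, 6.5]
opening: 0.023
```

{"api": "jog_arm", "payload": {
  "series": [
    {"linear": [0,0,1],"rotation": [0,0,0],"hand": 10},
    {"linear": [0,0,3],"rotation": [0,0,0],"hand": 10},
    {"linear": [0,0,5],"rotation": [0,0,0],"hand": 10},
    {"linear": [0,0,7],"rotation": [0,0,0],"hand": 10},
    {"linear": [0,0,8],"rotation": [0,0,0],"hand": 10},
    {"linear": [0,0,8],"rotation": [0,0,0],"hand": 10},
    {"linear": [0,0,8],"rotation": [0,0,0],"hand": 10}
  ]
}}

```text
time: 4.88
ee_pos: [0.4584, -0.2744, 0.1394]
orientation: [3.137, 0.008, 1.763]
force: [-0.0, 0.3, -1.9]
opening: 0.0233
```

```bash
python3 - <<'E'
from h import *
st();c,im=snap("wrist","w4")
E
```

```text
{'time': 4.8833, 'ee_pos': [0.4584, -0.2744, 0.1394], 'orientation': [3.1367, 0.0076, 1.7631], 'force': [-0.0052, 0.3388, -1.91], 'opening': 0.0233}
```

View pics/w4_b.png

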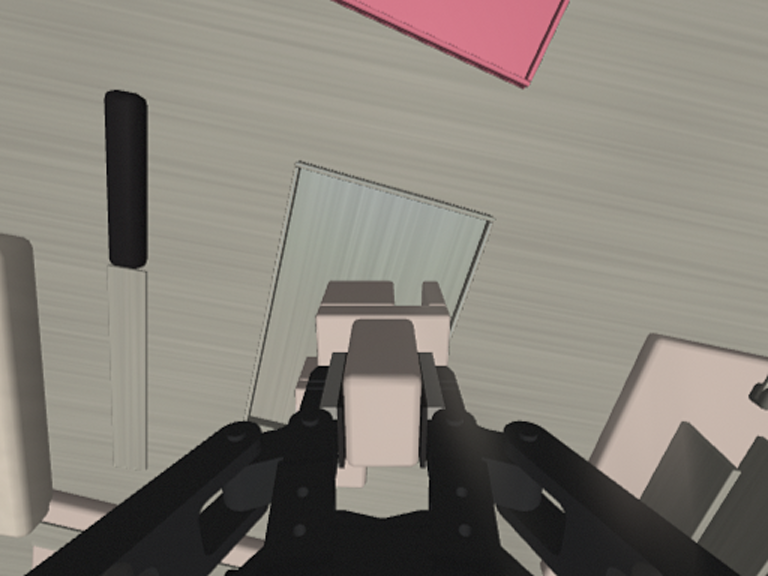

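{"api": "jog_arm", "payload": {
  "series": [
    {"linear": [2,3,2.5],"rotation": [0,0,-6],"hand": 10},
    {"linear": [13.2,28.6,2.5],"rotation": [0,0,-12.3],"hand": 10},
    {"linear": [13.2,28.6,2.5],"rotation": [0,0,-12.3],"hand": 10},
    {"linear": [13.2,28.6,2.5],"rotation": [0,0,-12.3],"hand": 10},
    {"linear": [13.2,28.6,2.5],"rotation": [0,0,-12.3],"hand": 10},
    {"linear": [13.2,28.6,2.5],"rotation": [0,0,-12.3],"hand": 10},
    {"linear": [13.2,28.6,2.5],"rotation": [0,0,-12.3],"hand": 10},
    {"linear": [13.2,28.6,2.5],"rotation": [0,0,-12.3],"hand": 10}
  ]
}}

```text
time: 5.6
ee_pos: [0.5893, 0.0155, 0.1613]
orientation: [3.141, 0.005, 1.55]
force: [0.3, -0.6, -1.3]
opening: 0.0234
```

{"api": "jog_arm", "payload": {
  "series": [
    {"linear": [0.05,-0.35,-2],"rotation": [0,0,0],"hand": 10},
    {"linear": [0.05,-0.35,-2.5],"rotation": [0,0,0],"hand": 10},
    {"linear": [0.05,-0.35,-2.5],"rotation": [0,0,0],"hand": 10},
    {"linear": [0.05,-0.35,-2.5],"rotation": [0,0,0],"hand": 10}
  ]
}}

```text
time: 5.93
ee_pos: [0.5885, 0.0113, 0.1348]
orientation: [-3.139, 0.004, 1.549]
force: [0.6, -0.3, 0.2]
opening: 0.0234
```

```bash
python3 - <<'E'
from h import *
st();c,im=snap("wrist","w5");cr=im[150:330,150:390];cv2.imwrite("pics/w5c.png",cv2.resize(cr,None,fx=3,fy=3,interpolation=cv2.INTER_CUBIC))
E
```

```text
{'time': 5.9333, 'ee_pos': [0.5885, 0.0113, 0.1348], 'orientation': [-3.1388, 0.0042, 1.5487], 'force': [0.6354, -0.258, 0.2289], 'opening': 0.0234}
```

View pics/w5c.png

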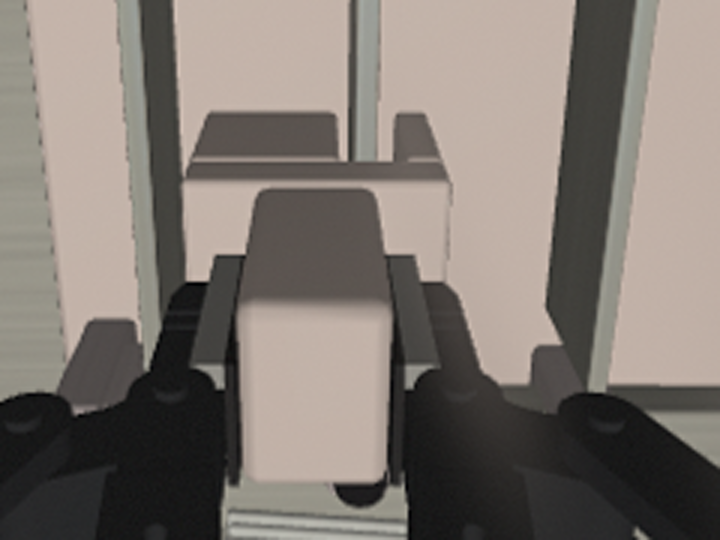

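{"api": "jog_arm", "payload": {
  "series": [
    {"linear": [0,0.05,-0.8],"rotation": [0,0,0],"hand": 10},
    {"linear": [0,0.05,-1.6],"rotation": [0,0,0],"hand": 10},
    {"linear": [0,0.05,-2.4],"rotation": [0,0,0],"hand": 10},
    {"linear": [0,0.05,-3.1],"rotation": [0,0,0],"hand": 10},
    {"linear": [0,0.05,-3.1],"rotation": [0,0,0],"hand": 10},
    {"linear": [0,0.05,-3.1],"rotation": [0,0,0],"hand": 10}
  ]
}}

```text
time: 6.48
ee_pos: [0.5887, 0.0115, 0.1041]
orientation: [-3.139, 0.004, 1.548]
force: [1.1, 0.0, -0.8]
opening: 0.0231
```

```bash
python3 - <<'E'
from h import *
from scipy.optimize import least_squares
c,im=load("w5")
def r(q):
    x,z=q
    return [w2p(c,[x,-.005,z])[1]-(150+113.5/3-.33),w2p(c,[x,-.005,z+.044])[1]-(150+180.5/3-.33)]
s=least_squares(r,[.57,.078]);print(s.x,s.fun)
# y of nose corners & heel at that
for n,u,v,z in[("noseslot",338,116,s.x[1]),("heelslot",395,116,s.x[1]),("noseend",206,116,s.x[1]),("heelend",427,116,s.x[1]),("g1",367,116,.067),("g1low",367,150,.067),("F",128,60,.067),("g3",640,60,.067)]:
    print(n,p2w(c,u/3+150-.33,v/3+150-.33,z).round(4))
E
```

```text
[0.57224223 0.07131146] [2.84217094e-14 2.84217094e-14]
noseslot [0.5734 0.0179 0.0713]
heelslot [0.5737 0.0326 0.0713]
noseend [ 0.5727 -0.016   0.0713]
heelend [0.5738 0.0408 0.0713]
g1 [0.575  0.0256 0.067 ]
g1low [0.5845 0.0256 0.067 ]
F [ 0.5586 -0.0357  0.067 ]
g3 [0.5612 0.0955 0.067 ]
```

{"api": "jog_arm", "payload": {
  "series": [
    {"linear": [0,-0.15,-0.2],"rotation": [0,0,0],"hand": 10},
    {"linear": [0,-0.3,-0.2],"rotation": [0,0,0],"hand": 10},
    {"linear": [0,-0.45,-0.2],"rotation": [0,0,0],"hand": 10},
    {"linear": [-0.01,-0.6,-0.2],"rotation": [0,0,0],"hand": 10},
    {"linear": [-0.01,-0.7,-0.2],"rotation": [0,0,0],"hand": 10},
    {"linear": [-0.02,-0.8,-0.2],"rotation": [0,0,0],"hand": 10},
    {"linear": [-0.02,-0.9,-0.2],"rotation": [0,0,0],"hand": 10},
    {"linear": [-0.02,-1.0,-0.2],"rotation": [0,0,0],"hand": 10}
  ]
}}

```text
time: 7.15
ee_pos: [0.5886, 0.0026, 0.102]
orientation: [-3.14, 0.002, 1.548]
force: [0.5, 4.9, -3.1]
opening: 0.0234
```

{"api": "jog_arm", "payload": {
  "series": [
    {"linear": [0,-0.1,0],"rotation": [0,0,0],"hand": 10},
    {"linear": [0,-0.15,0],"rotation": [0,0,0],"hand": 10},
    {"linear": [0,-0.2,0],"rotation": [0,0,0],"hand": 10},
    {"linear": [-0.01,-0.25,0],"rotation": [0,0,0],"hand": 10},
    {"linear": [-0.01,-0.3,0],"rotation": [0,0,0],"hand": 10},
    {"linear": [-0.01,-0.35,0],"rotation": [0,0,0],"hand": 10},
    {"linear": [-0.01,-0.4,0],"rotation": [0,0,0],"hand": 10},
    {"linear": [-0.01,-0.45,0],"rotation": [0,0,0],"hand": 10}
  ]
}}

```text
time: 7.82
ee_pos: [0.5884, -0.0012, 0.102]
orientation: [-3.14, 0.001, 1.548]
force: [0.9, 5.6, -2.2]
opening: 0.0231
```

{"api": "jog_arm", "payload": {
  "series": [
    {"linear": [0,-0.05,0],"rotation": [0,0,0],"hand": 10},
    {"linear": [0,-0.08,0],"rotation": [0,0,0],"hand": 10},
    {"linear": [0,-0.11,0],"rotation": [0,0,0],"hand": 10},
    {"linear": [0,-0.14,0],"rotation": [0,0,0],"hand": 10},
    {"linear": [0,-0.17,0],"rotation": [0,0,0],"hand": 10},
    {"linear": [0,-0.2,0],"rotation": [0,0,0],"hand": 10},
    {"linear": [0,-0.23,0],"rotation": [0,0,0],"hand": 10},
    {"linear": [0,-0.26,0],"rotation": [0,0,0],"hand": 10}
  ]
}}

```text
time: 8.48
ee_pos: [0.5884, -0.0035, 0.102]
orientation: [-3.14, 0.0, 1.548]
force: [0.9, 4.5, -2.3]
opening: 0.0233
```

{"api": "jog_arm", "payload": {
  "series": [
    {"linear": [0,0,0],"rotation": [0,0,0],"hand": 10},
    {"linear": [0,0,0],"rotation": [0,0,0],"hand": 10}
  ]
}}

```text
time: 8.65
ee_pos: [0.5884, -0.0035, 0.102]
orientation: [-3.14, 0.0, 1.548]
force: [-0.2, 4.1, -2.4]
opening: 0.023
```

{"api": "jog_arm", "payload": {
  "series": [
    {"linear": [0,-0.04,0],"rotation": [-0.1,0,0],"hand": 10},
    {"linear": [0,-0.06,0],"rotation": [-0.2,0,0],"hand": 10},
    {"linear": [0,-0.08,0],"rotation": [-0.2,0,0],"hand": 10},
    {"linear": [0,-0.1,0],"rotation": [-0.2,0,0],"hand": 10}
  ]
}}

```text
time: 8.98
ee_pos: [0.5884, -0.0043, 0.102]
orientation: [-3.14, 0.003, 1.548]
force: [0.2, 4.7, -2.7]
opening: 0.0232
```

```bash
python3 - <<'E'
from h import *
c,im=snap("wrist","w6");g=cv2.cvtColor(im,cv2.COLOR_BGR2GRAY)
for z in(.046,.056,.067,.078,.090): print(z,w2p(c,[.5714,-.0310,z]).round(1),w2p(c,[.5714,-.0333,z]).round(1))
for r in range(160,236,5): print(r,g[r,186:232].tolist())
E
```

```text
0.046 [217.6 190. ] [214.5 190.1]
0.056 [215.9 194.6] [212.6 194.7]
0.067 [213.7 200.2] [210.3 200.2]
0.078 [211.3 206.3] [207.7 206.4]
0.09 [208.4 214. ] [204.5 214. ]
160 [183, 183, 183, 184, 183, 183, 183, 183, 183, 183, 183, 183, 182, 185, 181, 138, 152, 153, 153, 151, 153, 154, 155, 137, 81, 66, 67, 67, 67, 66, 68, 66, 63, 84, 163, 187, 184, 184, 183, 183, 183, 183, 183, 183, 184, 183]
165 [183, 184, 182, 183, 183, 183, 183, 183, 183, 183, 182, 183, 182, 184, 180, 136, 143, 155, 152, 152, 151, 153, 154, 146, 113, 63, 66, 68, 66, 66, 67, 68, 65, 75, 137, 189, 184, 183, 183, 183, 183, 183, 183, 184, 182, 183]
170 [184, 182, 183, 183, 183, 183, 183, 183, 184, 183, 184, 182, 183, 183, 184, 179, 139, 156, 152, 151, 151, 153, 154, 153, 127, 57, 67, 67, 66, 66, 67, 68, 65, 66, 113, 190, 184, 182, 182, 182, 183, 183, 182, 182, 183, 182]
175 [183, 183, 184, 183, 182, 183, 183, 183, 183, 183, 183, 183, 183, 183, 184, 181, 146, 154, 153, 150, 151, 151, 154, 154, 128, 63, 68, 66, 66, 66, 68, 67, 65, 61, 93, 191, 184, 182, 182, 183, 182, 183, 182, 182, 183, 183]
180 [182, 184, 183, 182, 182,
[... 1982 characters left out ...]
 182]
225 [182, 182, 183, 181, 182, 182, 182, 181, 182, 182, 182, 182, 183, 182, 181, 182, 182, 184, 179, 130, 148, 148, 148, 147, 146, 144, 169, 185, 182, 182, 181, 182, 182, 183, 181, 182, 182, 182, 182, 182, 182, 182, 183, 183, 182, 184]
230 [182, 183, 182, 182, 182, 182, 182, 182, 181, 181, 183, 182, 183, 181, 181, 182, 181, 182, 180, 150, 135, 149, 147, 146, 143, 124, 165, 184, 182, 183, 182, 182, 182, 182, 183, 182, 182, 182, 182, 182, 182, 182, 182, 183, 183, 182]
235 [182, 182, 182, 182, 182, 181, 182, 182, 182, 181, 182, 182, 182, 182, 182, 181, 181, 182, 183, 179, 141, 151, 147, 147, 141, 116, 164, 178, 182, 182, 182, 181, 182, 182, 180, 129, 50, 54, 55, 54, 54, 54, 56, 54, 40, 35]
```

{"api": "jog_arm", "payload": {
  "series": [
    {"linear": [0,-0.04,0],"rotation": [0,0,0],"hand": 10},
    {"linear": [0,-0.06,0],"rotation": [0,0,0],"hand": 10},
    {"linear": [0,-0.08,0],"rotation": [0,0,0],"hand": 10},
    {"linear": [0,-0.1,0],"rotation": [0,0,0],"hand": 10}
  ]
}}

```text
time: 9.37
ee_pos: [0.5884, -0.0051, 0.1021]
orientation: [-3.14, 0.003, 1.548]
force: [1.1, 4.9, -2.9]
opening: 0.0231
```

{"api": "jog_arm", "payload": {
  "series": [
    {"linear": [0,-0.01,0],"rotation": [0,0,0],"hand": 10},
    {"linear": [0,-0.02,0],"rotation": [0,0,0],"hand": 10}
  ]
}}

```text
time: 9.53
ee_pos: [0.5884, -0.0052, 0.102]
orientation: [-3.14, 0.003, 1.548]
force: [-0.0, 4.9, -2.9]
opening: 0.0232
```

{"api": "jog_arm", "payload": {
  "series": [
    {"linear": [0,-0.02,0],"rotation": [0,0,0],"hand": 10},
    {"linear": [0,-0.03,0],"rotation": [0,0,0],"hand": 10},
    {"linear": [0,-0.03,0],"rotation": [0,0,0],"hand": 10}
  ]
}}

```text
time: 9.78
ee_pos: [0.5884, -0.0054, 0.102]
orientation: [-3.14, 0.003, 1.548]
force: [0.7, 5.1, -2.3]
opening: 0.0234
```

{"api": "jog_arm", "payload": {
  "series": [
    {"linear": [0,-0.02,0],"rotation": [0,0,0],"hand": 10},
    {"linear": [0,-0.03,0],"rotation": [0,0,0],"hand": 10},
    {"linear": [0,-0.03,0],"rotation": [0,0,0],"hand": 10}
  ]
}}

```text
time: 10.03
ee_pos: [0.5884, -0.0056, 0.1021]
orientation: [-3.14, 0.002, 1.548]
force: [0.8, 4.4, -3.2]
opening: 0.0231
```

{"api": "jog_arm", "payload": {
  "series": [
    {"linear": [0,-0.02,0],"rotation": [0,0,0],"hand": 10},
    {"linear": [0,-0.03,0],"rotation": [0,0,0],"hand": 10},
    {"linear": [0,-0.04,0],"rotation": [0,0,0],"hand": 10}
  ]
}}

```text
time: 10.28
ee_pos: [0.5884, -0.0059, 0.102]
orientation: [-3.14, 0.002, 1.548]
force: [1.5, 5.5, -2.7]
opening: 0.0232
```

{"api": "jog_arm", "payload": {
  "series": [
    {"linear": [0,-0.02,0],"rotation": [0,0,0],"hand": 10},
    {"linear": [0,-0.03,0],"rotation": [0,0,0],"hand": 10},
    {"linear": [0,-0.03,0],"rotation": [0,0,0],"hand": 10}
  ]
}}

```text
time: 10.53
ee_pos: [0.5883, -0.0061, 0.102]
orientation: [-3.14, 0.002, 1.548]
force: [0.2, 4.0, -2.6]
opening: 0.023
```

{"api": "jog_arm", "payload": {
  "series": [
    {"linear": [0,-0.02,0],"rotation": [0,0,0],"hand": 10},
    {"linear": [0,-0.03,0],"rotation": [0,0,0],"hand": 10},
    {"linear": [0,-0.03,0],"rotation": [0,0,0],"hand": 10}
  ]
}}

```text
time: 10.78
ee_pos: [0.5883, -0.0062, 0.102]
orientation: [-3.14, 0.002, 1.548]
force: [1.6, 5.9, -2.8]
opening: 0.0234
```

```bash
cat > gap.py <<'E'
from h import *
import sys
def edge(p,a,b,step):  # subpixel first crossing
    pass
c,im=snap("wrist",sys.argv[1]);g=cv2.cvtColor(im,cv2.COLOR_BGR2GRAY).astype(int)
st()
for z in(.056,.067,.078): print(z,w2p(c,[.5714,env.observe()["ee_pos"][1]-.027,z]).round(1))
for r in (190,194,197,200,203): print(r,g[r,200:226].tolist())
E
python3 gap.py w7
```

```text
{'time': 10.8333, 'ee_pos': [0.5884, -0.0062, 0.102], 'orientation': [-3.1396, 0.0017, 1.5479], 'force': [0.4841, 5.7291, -1.8831], 'opening': 0.0233}
0.056 [215.4 194.7]
0.067 [213.3 200.3]
0.078 [210.9 206.5]
190 [184, 183, 183, 183, 184, 180, 140, 155, 152, 150, 150, 151, 153, 151, 121, 54, 66, 66, 74, 85, 84, 85, 84, 85, 84, 84]
194 [183, 182, 183, 183, 183, 179, 140, 153, 152, 148, 149, 150, 152, 153, 129, 57, 69, 85, 85, 84, 84, 84, 85, 85, 85, 84]
197 [182, 183, 182, 183, 185, 179, 122, 148, 152, 150, 148, 150, 151, 151, 127, 66, 83, 84, 85, 85, 84, 86, 84, 85, 84, 84]
200 [183, 183, 183, 183, 184, 179, 135, 140, 152, 149, 149, 150, 151, 149, 111, 81, 85, 84, 84, 83, 85, 84, 83, 84, 84, 83]
203 [182, 183, 183, 182, 184, 184, 180, 145, 154, 150, 149, 150, 149, 120, 134, 148, 147, 147, 147, 147, 146, 146, 147, 147, 147, 145]
```

{"api": "jog_arm", "payload": {
  "series": [
    {"linear": [0,-0.02,0],"rotation": [0,0,0],"hand": 10},
    {"linear": [0,-0.02,0],"rotation": [0,0,0],"hand": 10}
  ]
}}

```text
time: 11.0
ee_pos: [0.5884, -0.0062, 0.102]
orientation: [-3.14, 0.001, 1.548]
force: [0.6, 5.1, -2.5]
opening: 0.0231
```

```bash
cat > fr.py <<'E'
from h import *
F=[];P=[]
for i in range(5): 
    env.grab_frame("wrist");o=env.observe();F.append(o["force"]);P.append(o["ee_pos"])
print(o["time"],np.mean(F,0).round(2),np.std(F,0).round(2),(np.mean(P,0)*1e3).round(3),np.round(o["orientation"],4))
E
python3 fr.py
```

```text
11.25 [ 0.77  5.65 -2.05] [0.25 0.25 0.61] [588.356  -6.214 102.009] [-3.1396e+00  1.4000e-03  1.5479e+00]
```

{"api": "jog_arm", "payload": {
  "series": [
    {"linear": [0,-0.03,0],"rotation": [0,0,0],"hand": 10},
    {"linear": [0,-0.03,0],"rotation": [0,0,0],"hand": 10}
  ]
}}

```text
time: 11.42
ee_pos: [0.5883, -0.0062, 0.102]
orientation: [-3.14, 0.001, 1.548]
force: [0.9, 5.6, -2.4]
opening: 0.0232
```

```bash
python3 fr.py
```

```text
11.6667 [ 0.67  5.49 -2.27] [0.19 0.79 0.69] [588.348  -6.238 102.001] [-3.1396e+00  1.0000e-03  1.5479e+00]
```

{"api": "jog_arm", "payload": {
  "series": [
    {"linear": [0,-0.04,0],"rotation": [0,0,0],"hand": 10},
    {"linear": [0,-0.05,0],"rotation": [0,0,0],"hand": 10}
  ]
}}

```text
time: 11.83
ee_pos: [0.5883, -0.0063, 0.102]
orientation: [-3.14, 0.0, 1.548]
force: [0.2, 6.5, -2.2]
opening: 0.0232
```

```bash
python3 fr.py
```

```text
12.0833 [ 0.52  6.06 -2.73] [0.46 0.58 0.27] [588.352  -6.287 101.99 ] [-3.1396e+00  2.0000e-04  1.5479e+00]
```

{"api": "jog_arm", "payload": {
  "series": [
    {"linear": [0,-0.05,0],"rotation": [0,0,0],"hand": 10},
    {"linear": [0,-0.07,0],"rotation": [-0.05,0,0],"hand": 10}
  ]
}}

```text
time: 12.25
ee_pos: [0.5883, -0.0063, 0.102]
orientation: [-3.14, -0.0, 1.548]
force: [1.6, 7.0, -2.3]
opening: 0.0234
```

```bash
python3 fr.py
```

```text
12.5 [ 1.15  6.6  -2.04] [0.59 0.41 0.33] [588.344  -6.316 101.97 ] [-3.1397e+00 -2.0000e-04  1.5478e+00]
```

{"api": "jog_arm", "payload": {
  "series": [
    {"linear": [0,-0.05,0],"rotation": [0,0,0],"hand": 10},
    {"linear": [0,-0.06,0],"rotation": [0,0,0],"hand": 10},
    {"linear": [0,-0.06,0],"rotation": [0,0,0],"hand": 10},
    {"linear": [0,-0.06,0],"rotation": [0,0,0],"hand": 10},
    {"linear": [0,-0.06,0],"rotation": [0,0,0],"hand": 10},
    {"linear": [0,-0.06,0],"rotation": [0,0,0],"hand": 10}
  ]
}}

```text
time: 13.0
ee_pos: [0.5883, -0.0064, 0.102]
orientation: [-3.14, -0.001, 1.548]
force: [0.8, 6.6, -2.3]
opening: 0.0232
```

```bash
python3 fr.py
```

```text
13.25 [ 0.95  6.97 -2.43] [0.28 0.45 0.37] [588.351  -6.353 101.967] [-3.1397e+00 -1.1000e-03  1.5478e+00]
```

{"api": "jog_arm", "payload": {
  "series": [
    {"linear": [0,0.2,0],"rotation": [0,0,0],"hand": 10},
    {"linear": [0,0.4,0],"rotation": [0,0,0],"hand": 10},
    {"linear": [0,0.4,0],"rotation": [0,0,0],"hand": 10},
    {"linear": [0,0.4,1],"rotation": [-0.1,0,0],"hand": 10},
    {"linear": [0,0.4,2.2],"rotation": [-0.25,0,0],"hand": 10},
    {"linear": [0,0.4,3.3],"rotation": [-0.25,0,0],"hand": 10},
    {"linear": [0,0.4,3.3],"rotation": [-0.25,0,0],"hand": 10},
    {"linear": [0,0.4,3.3],"rotation": [-0.25,0,0],"hand": 10}
  ]
}}

```text
time: 13.92
ee_pos: [0.5895, -0.0027, 0.1369]
orientation: [3.14, 0.004, 1.548]
force: [-0.0, -0.1, -0.9]
opening: 0.0229
```

{"api": "jog_arm", "payload": {
  "series": [
    {"linear": [0.1,4,0],"rotation": [0,0,0],"hand": 10},
    {"linear": [0.2,7,0],"rotation": [0,0,0],"hand": 10},
    {"linear": [0.2,8.55,0],"rotation": [0,0,0],"hand": 10},
    {"linear": [0.2,8.55,0],"rotation": [0,0,0],"hand": 10},
    {"linear": [0.2,8.55,0],"rotation": [0,0,0],"hand": 10},
    {"linear": [0.2,8.55,0],"rotation": [0,0,0],"hand": 10}
  ]
}}

```text
time: 14.42
ee_pos: [0.5913, 0.0821, 0.1365]
orientation: [3.141, 0.005, 1.548]
force: [0.0, 0.5, -1.2]
opening: 0.0234
```

```bash
python3 - <<'E'
from h import *
st();c,im=snap("wrist","w8");cr=im[150:330,130:390];cv2.imwrite("pics/w8c.png",cv2.resize(cr,None,fx=3,fy=3,interpolation=cv2.INTER_CUBIC))
E
```

```text
{'time': 14.4167, 'ee_pos': [0.5913, 0.0821, 0.1365], 'orientation': [3.1405, 0.0046, 1.5477], 'force': [0.0408, 0.4788, -1.2267], 'opening': 0.0234}
```

View pics/w8c.png

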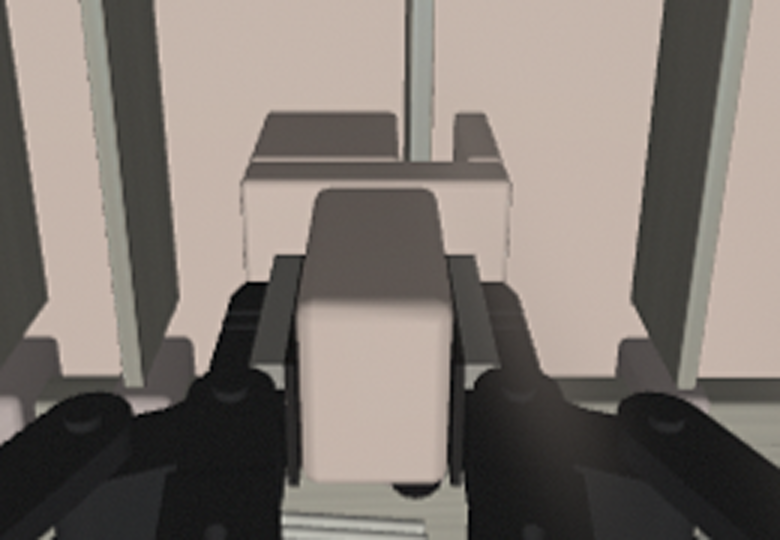

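{"api": "jog_arm", "payload": {
  "series": [
    {"linear": [0,-0.1,-0.8],"rotation": [0,0,0],"hand": 10},
    {"linear": [0,-0.1,-1.6],"rotation": [0,0,0],"hand": 10},
    {"linear": [0,-0.1,-2.4],"rotation": [0,0,0],"hand": 10},
    {"linear": [0,-0.1,-3.45],"rotation": [0,0,0],"hand": 10},
    {"linear": [0,-0.1,-3.45],"rotation": [0,0,0],"hand": 10},
    {"linear": [0,-0.1,-3.45],"rotation": [0,0,0],"hand": 10}
  ]
}}

```text
time: 14.97
ee_pos: [0.5905, 0.0807, 0.1006]
orientation: [-3.14, 0.004, 1.547]
force: [-0.1, -0.0, -1.5]
opening: 0.0231
```

{"api": "jog_arm", "payload": {
  "series": [
    {"linear": [0,-0.2,0],"rotation": [0,0,0],"hand": 10},
    {"linear": [0,-0.4,0],"rotation": [0,0,0],"hand": 10},
    {"linear": [-0.01,-0.6,0],"rotation": [0,0,0],"hand": 10},
    {"linear": [-0.02,-0.8,0],"rotation": [0,0,0],"hand": 10},
    {"linear": [-0.02,-1.0,0],"rotation": [0,0,0],"hand": 10},
    {"linear": [-0.03,-1.3,0],"rotation": [0,0,0],"hand": 10},
    {"linear": [-0.03,-1.6,0],"rotation": [0,0,0],"hand": 10},
    {"linear": [-0.04,-1.9,0],"rotation": [0,0,0],"hand": 10}
  ]
}}

```text
time: 15.63
ee_pos: [0.5902, 0.0643, 0.1006]
orientation: [-3.141, -0.001, 1.547]
force: [0.8, 8.9, -4.2]
opening: 0.023
```

{"api": "jog_arm", "payload": {
  "series": [
    {"linear": [0,-0.25,0.1],"rotation": [-0.1,0,0.05],"hand": 10},
    {"linear": [0,-0.5,0.1],"rotation": [-0.2,0,0.05],"hand": 10},
    {"linear": [-0.01,-0.75,0.1],"rotation": [-0.2,0,0.05],"hand": 10},
    {"linear": [-0.02,-1.0,0.1],"rotation": [-0.2,0,0.05],"hand": 10},
    {"linear": [-0.03,-1.25,0.1],"rotation": [-0.2,0,0.05],"hand": 10},
    {"linear": [-0.03,-1.5,0.1],"rotation": [-0.2,0,0.05],"hand": 10},
    {"linear": [-0.04,-1.75,0.1],"rotation": [-0.2,0,0.05],"hand": 10},
    {"linear": [-0.04,-1.9,0.1],"rotation": [-0.2,0,0.05],"hand": 10}
  ]
}}

```text
time: 16.3
ee_pos: [0.5896, 0.0478, 0.1014]
orientation: [-3.141, -0.002, 1.547]
force: [0.5, 8.8, -3.9]
opening: 0.0237
```

```bash
python3 fr.py
```

```text
16.55 [ 1.05  7.72 -4.09] [0.62 0.63 0.54] [589.594  47.531 101.418] [-3.1409e+00 -1.6000e-03  1.5472e+00]
```

{"api": "jog_arm", "payload": {
  "series": [
    {"linear": [0,-0.15,0.05],"rotation": [-0.1,0,0.05],"hand": 10},
    {"linear": [0,-0.22,0.05],"rotation": [-0.2,0,0.05],"hand": 10},
    {"linear": [0,-0.29,0.05],"rotation": [-0.3,0,0.05],"hand": 10},
    {"linear": [-0.01,-0.36,0.05],"rotation": [-0.3,0,0.05],"hand": 10},
    {"linear": [-0.01,-0.43,0.05],"rotation": [-0.3,0,0.05],"hand": 10},
    {"linear": [-0.01,-0.5,0.05],"rotation": [-0.3,0,0.05],"hand": 10},
    {"linear": [-0.01,-0.55,0.05],"rotation": [-0.3,0,0.05],"hand": 10},
    {"linear": [-0.01,-0.6,0.05],"rotation": [-0.3,0,0.05],"hand": 10}
  ]
}}

```text
time: 17.22
ee_pos: [0.5894, 0.044, 0.1019]
orientation: [-3.141, -0.001, 1.548]
force: [0.2, 8.2, -3.5]
opening: 0.0233
```

```bash
python3 fr.py
```

```text
17.4667 [ 0.66  8.87 -3.63] [0.42 0.41 0.41] [589.366  43.932 101.862] [-3.1411e+00 -1.0000e-03  1.5478e+00]
```

{"api": "jog_arm", "payload": {
  "series": [
    {"linear": [0,-0.15,0],"rotation": [-0.1,0,0],"hand": 10},
    {"linear": [0,-0.2,0],"rotation": [-0.2,0,0],"hand": 10},
    {"linear": [0,-0.25,0],"rotation": [-0.2,0,0],"hand": 10},
    {"linear": [0,-0.3,0],"rotation": [-0.2,0,0],"hand": 10},
    {"linear": [0,-0.35,0],"rotation": [-0.2,0,0],"hand": 10},
    {"linear": [0,-0.4,0],"rotation": [-0.2,0,0],"hand": 10}
  ]
}}

```text
time: 17.97
ee_pos: [0.5893, 0.0424, 0.1019]
orientation: [-3.141, -0.002, 1.547]
force: [1.3, 9.9, -2.7]
opening: 0.0229
```

```bash
python3 fr.py
```

```text
18.2167 [ 1.16  8.33 -3.45] [0.36 0.35 0.25] [589.307  42.269 101.863] [-3.1414e+00 -2.0000e-03  1.5475e+00]
```

{"api": "jog_arm", "payload": {
  "series": [
    {"linear": [0,-0.15,0],"rotation": [-0.1,0,0],"hand": 10},
    {"linear": [0,-0.2,0],"rotation": [-0.2,0,0],"hand": 10},
    {"linear": [0,-0.25,0],"rotation": [-0.2,0,0],"hand": 10},
    {"linear": [0,-0.3,0],"rotation": [-0.2,0,0],"hand": 10},
    {"linear": [0,-0.35,0],"rotation": [-0.2,0,0],"hand": 10},
    {"linear": [0,-0.38,0],"rotation": [-0.2,0,0],"hand": 10}
  ]
}}

```text
time: 18.72
ee_pos: [0.5892, 0.0409, 0.1018]
orientation: [3.142, -0.003, 1.547]
force: [0.7, 9.1, -3.1]
opening: 0.0234
```

```bash
python3 fr.py
```

```text
18.9667 [ 1.    8.55 -3.45] [0.33 0.27 0.33] [589.254  40.841 101.856] [ 3.1415e+00 -3.1000e-03  1.5472e+00]
```

{"api": "jog_arm", "payload": {
  "series": [
    {"linear": [0,-0.05,0],"rotation": [-0.2,0,0.05],"hand": 10},
    {"linear": [0,-0.08,0],"rotation": [-0.4,0,0.05],"hand": 10},
    {"linear": [0,-0.1,0],"rotation": [-0.5,0,0.05],"hand": 10},
    {"linear": [0,-0.12,0],"rotation": [-0.5,0,0.05],"hand": 10}
  ]
}}

```text
time: 19.3
ee_pos: [0.5893, 0.0411, 0.1021]
orientation: [3.141, 0.003, 1.548]
force: [1.1, 7.9, -1.6]
opening: 0.0233
```

```bash
python3 fr.py
```

```text
19.55 [ 0.39  6.94 -1.87] [0.53 0.58 0.28] [589.297  41.09  102.106] [3.1411e+00 2.8000e-03 1.5479e+00]
```

{"api": "jog_arm", "payload": {
  "series": [
    {"linear": [0,-0.1,0],"rotation": [-0.1,0,0],"hand": 10},
    {"linear": [0,-0.15,0],"rotation": [-0.2,0,0],"hand": 10},
    {"linear": [0,-0.2,0],"rotation": [-0.2,0,0],"hand": 10},
    {"linear": [0,-0.22,0],"rotation": [-0.2,0,0],"hand": 10}
  ]
}}

```text
time: 19.88
ee_pos: [0.5892, 0.0409, 0.1021]
orientation: [3.141, 0.002, 1.547]
force: [1.7, 9.6, -3.5]
opening: 0.0233
```

```bash
python3 fr.py
```

```text
20.1333 [ 1.1   8.47 -2.63] [0.39 0.32 0.44] [589.244  40.872 102.11 ] [3.1408e+00 2.5000e-03 1.5475e+00]
```

{"api": "jog_arm", "payload": {
  "series": [
    {"linear": [0,-0.1,0],"rotation": [-0.1,0,0],"hand": 10},
    {"linear": [0,-0.2,0],"rotation": [-0.2,0,0],"hand": 10},
    {"linear": [0,-0.25,0],"rotation": [-0.2,0,0],"hand": 10},
    {"linear": [0,-0.28,0],"rotation": [-0.2,0,0],"hand": 10}
  ]
}}

```text
time: 20.47
ee_pos: [0.5892, 0.04, 0.1021]
orientation: [3.141, 0.002, 1.547]
force: [1.6, 8.4, -3.2]
opening: 0.0229
```

```bash
python3 fr.py
```

```text
20.7167 [ 1.1   8.46 -2.79] [0.49 0.46 0.55] [589.208  39.964 102.11 ] [3.1406e+00 2.3000e-03 1.5472e+00]
```

{"api": "jog_arm", "payload": {
  "series": [
    {"linear": [0,-0.1,0],"rotation": [-0.1,0,0],"hand": 10},
    {"linear": [0,-0.18,0],"rotation": [-0.1,0,0],"hand": 10},
    {"linear": [0,-0.22,0],"rotation": [-0.1,0,0],"hand": 10},
    {"linear": [0,-0.22,0],"rotation": [-0.1,0,0],"hand": 10}
  ]
}}

```text
time: 21.05
ee_pos: [0.5892, 0.0396, 0.1021]
orientation: [3.14, 0.0, 1.547]
force: [0.9, 8.6, -3.6]
opening: 0.0233
```

```bash
python3 fr.py
```

```text
21.3 [ 1.1   8.58 -3.49] [0.38 0.62 0.22] [589.186  39.666 102.075] [3.1403e+00 4.0000e-04 1.5469e+00]
```

{"api": "jog_arm", "payload": {
  "series": [
    {"linear": [0,-0.1,0],"rotation": [-0.1,0,0.03],"hand": 10},
    {"linear": [0,-0.18,0],"rotation": [-0.15,0,0.03],"hand": 10},
    {"linear": [0,-0.22,0],"rotation": [-0.15,0,0.03],"hand": 10},
    {"linear": [0,-0.22,0],"rotation": [-0.15,0,0.03],"hand": 10}
  ]
}}

```text
time: 21.63
ee_pos: [0.5892, 0.0396, 0.1021]
orientation: [3.14, -0.001, 1.547]
force: [1.6, 10.3, -2.9]
opening: 0.0232
```

```bash
python3 fr.py; python3 gap.py w9 | tail -8
```

```text
21.8833 [ 1.18  9.31 -3.  ] [0.36 0.31 0.49] [589.171  39.582 102.046] [ 3.1401e+00 -1.1000e-03  1.5470e+00]
0.056 [215.1 193.5]
0.067 [213.  199.1]
0.078 [210.6 205.3]
190 [180, 180, 181, 180, 181, 176, 132, 154, 152, 149, 149, 150, 152, 151, 124, 57, 66, 66, 73, 84, 84, 84, 84, 84, 84, 83]
194 [180, 179, 180, 180, 181, 177, 131, 150, 152, 149, 149, 149, 151, 153, 131, 59, 68, 81, 85, 83, 84, 84, 84, 84, 84, 84]
197 [180, 180, 180, 180, 181, 177, 138, 143, 152, 150, 148, 149, 151, 151, 129, 70, 83, 84, 84, 84, 84, 83, 84, 84, 84, 84]
200 [179, 180, 180, 180, 180, 178, 149, 139, 153, 149, 148, 149, 151, 149, 120, 79, 82, 84, 83, 82, 84, 83, 84, 83, 83, 84]
203 [180, 180, 181, 181, 180, 182, 176, 135, 154, 150, 148, 150, 147, 115, 132, 147, 146, 147, 147, 146, 146, 146, 146, 146, 147, 145]
```

{"api": "jog_arm", "payload": {
  "series": [
    {"linear": [0,-0.15,0],"rotation": [-0.1,0,0],"hand": 10},
    {"linear": [0,-0.22,0],"rotation": [-0.1,0,0],"hand": 10},
    {"linear": [0,-0.26,0],"rotation": [-0.1,0,0],"hand": 10},
    {"linear": [0,-0.26,0],"rotation": [-0.1,0,0],"hand": 10}
  ]
}}

```text
time: 22.27
ee_pos: [0.5891, 0.0394, 0.102]
orientation: [3.14, -0.004, 1.547]
force: [1.2, 10.6, -3.0]
opening: 0.0237
```

```bash
python3 fr.py
```

```text
22.5167 [ 1.23 10.43 -3.16] [0.41 0.34 0.39] [589.156  39.456 101.995] [ 3.1398 -0.0041  1.5466]
```

{"api": "jog_arm", "payload": {
  "series": [
    {"linear": [0,-0.2,0],"rotation": [-0.15,0,0],"hand": 10},
    {"linear": [0,-0.2,0],"rotation": [-0.15,0,0],"hand": 10},
    {"linear": [0,-0.2,0],"rotation": [-0.15,0,0],"hand": 10},
    {"linear": [0,-0.2,0],"rotation": [-0.15,0,0],"hand": 10},
    {"linear": [0,-0.2,0],"rotation": [-0.15,0,0],"hand": 10},
    {"linear": [0,-0.2,0],"rotation": [-0.15,0,0],"hand": 10}
  ]
}}

```text
time: 23.02
ee_pos: [0.5891, 0.0395, 0.102]
orientation: [3.14, -0.005, 1.546]
force: [0.1, 9.4, -3.0]
opening: 0.0233
```

```bash
python3 fr.py
```

```text
23.2667 [ 0.96  9.23 -3.02] [0.43 0.43 0.51] [589.145  39.468 101.984] [ 3.1395 -0.0053  1.5465]
```

{"api": "jog_arm", "payload": {
  "series": [
    {"linear": [0,-0.2,0],"rotation": [-0.1,0,0],"hand": 10},
    {"linear": [0,-0.28,0],"rotation": [-0.1,0,0],"hand": 10},
    {"linear": [0,-0.28,0],"rotation": [-0.1,0,0],"hand": 10},
    {"linear": [0,-0.28,0],"rotation": [-0.1,0,0],"hand": 10},
    {"linear": [0,-0.28,0],"rotation": [-0.1,0,0],"hand": 10},
    {"linear": [0,-0.28,0],"rotation": [-0.1,0,0],"hand": 10},
    {"linear": [0,-0.28,0],"rotation": [-0.1,0,0],"hand": 10}
  ]
}}

```text
time: 23.85
ee_pos: [0.5891, 0.0393, 0.1019]
orientation: [3.139, -0.008, 1.546]
force: [2.5, 11.7, -3.6]
opening: 0.023
```

```bash
python3 fr.py
```

```text
24.1 [ 1.59 11.02 -3.39] [0.65 0.65 0.22] [589.109  39.288 101.918] [ 3.1392 -0.0085  1.5461]
```

{"api": "jog_arm", "payload": {
  "series": [
    {"linear": [0,0.25,0],"rotation": [0,0,0],"hand": 10},
    {"linear": [0,0.5,0],"rotation": [0,0,0],"hand": 10},
    {"linear": [0,0.5,0],"rotation": [-0.3,0,0.1],"hand": 10},
    {"linear": [0,0.5,1],"rotation": [-0.6,0,0.15],"hand": 10},
    {"linear": [0,0.5,2.2],"rotation": [-0.6,0,0.15],"hand": 10},
    {"linear": [0,0.5,3.4],"rotation": [-0.6,0,0.15],"hand": 10},
    {"linear": [0,0.5,3.4],"rotation": [-0.6,0,0.15],"hand": 10},
    {"linear": [0,0.5,3.4],"rotation": [-0.6,0,0.15],"hand": 10}
  ]
}}

```text
time: 24.77
ee_pos: [0.5904, 0.0439, 0.138]
orientation: [3.135, 0.003, 1.548]
force: [-0.6, 0.1, -1.3]
opening: 0.0232
```

```bash
python3 - <<'E'
from h import *
c,im=load("w8");st()
for n,u,v in[("g1",97,60),("g2",421,60),("g3",732,60),("g1",93,20),("g2",422,20),("g3",738,20)]: print(n,p2w(c,u/3+130-.33,v/3+150-.33,.067).round(4))
c,im=snap("wrist","w10")
E
```

```text
{'time': 24.7667, 'ee_pos': [0.5904, 0.0439, 0.138], 'orientation': [3.1353, 0.0025, 1.5485], 'force': [-0.6249, 0.1044, -1.3182], 'opening': 0.0232}
g1 [0.5615 0.0111 0.067 ]
g2 [0.5633 0.0949 0.067 ]
g3 [0.565 0.175 0.067]
g1 [0.551  0.0115 0.067 ]
g2 [0.5528 0.0952 0.067 ]
g3 [0.5545 0.1753 0.067 ]
```

{"api": "jog_arm", "payload": {
  "series": [
    {"linear": [0.1,4,0],"rotation": [0,0.3,0],"hand": 10},
    {"linear": [0.15,8,0],"rotation": [0,0.3,0],"hand": 10},
    {"linear": [0.25,11.7,0],"rotation": [0,0.3,0],"hand": 10},
    {"linear": [0.25,11.7,0],"rotation": [0,0.3,0],"hand": 10},
    {"linear": [0.25,11.7,0],"rotation": [0,0.3,0],"hand": 10},
    {"linear": [0.25,11.7,0],"rotation": [0,0.3,0],"hand": 10},
    {"linear": [0.25,11.7,0],"rotation": [0,0.3,0],"hand": 10}
  ]
}}

```text
time: 25.4
ee_pos: [0.5919, 0.1599, 0.1363]
orientation: [-3.14, 0.003, 1.547]
force: [0.9, 0.7, -0.7]
opening: 0.0231
```

```bash
python3 - <<'E'
from h import *
st();c,im=snap("wrist","w11");g=cv2.cvtColor(im,cv2.COLOR_BGR2GRAY)
c8,i8=load("w8");g8=cv2.cvtColor(i8,cv2.COLOR_BGR2GRAY)
for r in(188,192,196): print(r,g[r,250:290].tolist());print("w8",g8[r,250:290].tolist())
E
```

```text
{'time': 25.4, 'ee_pos': [0.5919, 0.1599, 0.1363], 'orientation': [-3.1396, 0.0029, 1.5474], 'force': [0.929, 0.6613, -0.6901], 'opening': 0.0231}
188 [80, 81, 80, 80, 81, 82, 81, 82, 82, 81, 80, 98, 174, 184, 183, 181, 147, 65, 81, 131, 160, 154, 151, 150, 151, 148, 134, 183, 181, 181, 181, 169, 87, 91, 92, 93, 92, 91, 91, 90]
w8 [82, 82, 83, 83, 83, 85, 84, 83, 83, 84, 82, 100, 178, 187, 151, 64, 83, 152, 159, 155, 154, 155, 153, 141, 150, 186, 184, 184, 183, 184, 183, 153, 90, 94, 94, 93, 94, 94, 93, 93]
192 [85, 84, 84, 85, 85, 84, 85, 86, 86, 86, 85, 93, 143, 187, 184, 179, 116, 66, 80, 135, 158, 152, 150, 150, 151, 147, 146, 183, 180, 181, 177, 121, 91, 96, 97, 99, 98, 98, 97, 95]
w8 [87, 87, 88, 88, 88, 87, 89, 88, 89, 88, 88, 94, 147, 190, 151, 61, 83, 155, 158, 154, 154, 154, 153, 145, 161, 185, 183, 183, 183, 185, 180, 107, 91, 98, 99, 99, 99, 99, 99, 98]
196 [85, 85, 85, 86, 86, 86, 85, 86, 87, 86, 86, 85, 117, 188, 183, 179, 116, 64, 81, 139, 158, 151, 150, 150, 150, 142, 142, 182, 180, 182, 175, 105, 90, 93, 97, 99, 98, 98, 97, 97]
w8 [87, 88, 88, 87, 87, 88, 87, 88, 88, 88, 87, 89, 120, 191, 152, 62, 84, 158, 157, 153, 153, 155, 154, 144, 186, 184, 183, 182, 183, 184, 179, 106, 92, 95, 99, 99, 101, 99, 100, 99]
```

{"api": "jog_arm", "payload": {
  "series": [
    {"linear": [0,0.1,-0.8],"rotation": [0,0,0.05],"hand": 10},
    {"linear": [0,0.1,-1.6],"rotation": [0,0,0.05],"hand": 10},
    {"linear": [0,0.1,-2.4],"rotation": [0,0,0.05],"hand": 10},
    {"linear": [0,0.1,-3.35],"rotation": [0,0,0.05],"hand": 10},
    {"linear": [0,0.1,-3.35],"rotation": [0,0,0.05],"hand": 10},
    {"linear": [0,0.1,-3.35],"rotation": [0,0,0.05],"hand": 10}
  ]
}}

```text
time: 25.95
ee_pos: [0.5911, 0.1607, 0.1015]
orientation: [-3.137, 0.003, 1.548]
force: [-0.6, 1.0, -1.1]
opening: 0.0232
```

{"api": "jog_arm", "payload": {
  "series": [
    {"linear": [0,-0.2,0],"rotation": [-0.1,0,0],"hand": 10},
    {"linear": [0,-0.4,0],"rotation": [-0.2,0,0],"hand": 10},
    {"linear": [-0.01,-0.7,0],"rotation": [-0.3,0,0],"hand": 10},
    {"linear": [-0.02,-1.1,0],"rotation": [-0.3,0,0],"hand": 10},
    {"linear": [-0.03,-1.5,0],"rotation": [-0.3,0,0],"hand": 10},
    {"linear": [-0.04,-1.9,0],"rotation": [-0.3,0,0],"hand": 10},
    {"linear": [-0.05,-2.3,0],"rotation": [-0.3,0,0],"hand": 10},
    {"linear": [-0.06,-2.7,0],"rotation": [-0.3,0,0],"hand": 10}
  ]
}}

```text
time: 26.62
ee_pos: [0.5906, 0.1335, 0.1017]
orientation: [-3.138, 0.008, 1.548]
force: [1.9, 4.7, -2.9]
opening: 0.0236
```

{"api": "jog_arm", "payload": {
  "series": [
    {"linear": [-0.01,-0.5,0],"rotation": [0.1,0,0],"hand": 10},
    {"linear": [-0.02,-1.0,0],"rotation": [0.1,0,0],"hand": 10},
    {"linear": [-0.03,-1.6,0],"rotation": [0.1,0,0],"hand": 10},
    {"linear": [-0.04,-2.2,0],"rotation": [0.1,0,0],"hand": 10},
    {"linear": [-0.05,-2.8,0],"rotation": [0.1,0,0],"hand": 10},
    {"linear": [-0.06,-3.3,0],"rotation": [0.1,0,0],"hand": 10},
    {"linear": [-0.07,-3.7,0],"rotation": [0.1,0,0],"hand": 10},
    {"linear": [-0.08,-3.95,0],"rotation": [0.1,0,0],"hand": 10}
  ]
}}

```text
time: 27.28
ee_pos: [0.5898, 0.0933, 0.1018]
orientation: [-3.138, 0.006, 1.547]
force: [0.2, 4.9, -2.9]
opening: 0.0231
```

```bash
python3 fr.py
```

```text
27.5333 [-0.23  0.95 -1.56] [0.35 1.3  0.45] [589.834  93.116 101.819] [-3.138   0.0076  1.5479]
```

{"api": "jog_arm", "payload": {
  "series": [
    {"linear": [0,-0.08,0],"rotation": [0,0,0],"hand": 10},
    {"linear": [0,-0.16,0],"rotation": [0,0,0],"hand": 10},
    {"linear": [0,-0.24,0],"rotation": [0,0,0],"hand": 10},
    {"linear": [0,-0.32,0],"rotation": [0,0,0],"hand": 10},
    {"linear": [-0.01,-0.4,0],"rotation": [0,0,0],"hand": 10},
    {"linear": [-0.01,-0.48,0],"rotation": [0,0,0],"hand": 10},
    {"linear": [-0.01,-0.55,0],"rotation": [0,0,0],"hand": 10},
    {"linear": [-0.01,-0.62,0],"rotation": [0,0,0],"hand": 10}
  ]
}}

```text
time: 28.2
ee_pos: [0.5899, 0.087, 0.1019]
orientation: [-3.138, 0.008, 1.548]
force: [-0.3, 4.0, -2.7]
opening: 0.0231
```

```bash
python3 fr.py
```

```text
28.45 [ 0.18  3.88 -1.94] [0.43 0.58 0.25] [589.865  86.837 101.91 ] [-3.138   0.0079  1.5479]
```

{"api": "jog_arm", "payload": {
  "series": [
    {"linear": [0,-0.03,0],"rotation": [0.1,0,0],"hand": 10},
    {"linear": [0,-0.05,0],"rotation": [0.15,0,0],"hand": 10},
    {"linear": [0,-0.07,0],"rotation": [0.15,0,0],"hand": 10},
    {"linear": [0,-0.09,0],"rotation": [0.15,0,0],"hand": 10}
  ]
}}

```text
time: 28.78
ee_pos: [0.5899, 0.086, 0.1019]
orientation: [-3.138, 0.005, 1.548]
force: [0.2, 4.1, -2.0]
opening: 0.0233
```

```bash
python3 fr.py
```

```text
29.0333 [ 0.53  4.76 -2.15] [0.41 0.45 0.22] [589.847  85.968 101.869] [-3.1379  0.0053  1.5479]
```

{"api": "jog_arm", "payload": {
  "series": [
    {"linear": [0,-0.03,0],"rotation": [0,0,0],"hand": 10},
    {"linear": [0,-0.05,0],"rotation": [0,0,0],"hand": 10},
    {"linear": [0,-0.05,0],"rotation": [0,0,0],"hand": 10}
  ]
}}

```text
time: 29.28
ee_pos: [0.5898, 0.0859, 0.1018]
orientation: [-3.138, 0.004, 1.548]
force: [0.4, 5.9, -2.5]
opening: 0.0231
```

```bash
python3 fr.py; python3 gap.py w12|tail -8
```

```text
29.5333 [ 0.5   6.08 -2.12] [0.19 0.52 0.26] [589.835  85.919 101.848] [-3.1379  0.0045  1.5479]
0.056 [215.5 192.9]
0.067 [213.3 198.3]
0.078 [210.8 204.4]
190 [180, 181, 180, 181, 181, 178, 139, 156, 152, 150, 150, 151, 153, 151, 123, 54, 67, 67, 74, 86, 84, 85, 84, 84, 83, 85]
194 [180, 181, 181, 180, 182, 178, 139, 153, 153, 149, 151, 150, 152, 153, 129, 56, 69, 85, 85, 85, 84, 84, 84, 84, 84, 85]
197 [181, 180, 181, 181, 182, 176, 120, 148, 153, 150, 149, 150, 152, 153, 127, 67, 84, 85, 85, 84, 85, 85, 84, 84, 85, 85]
200 [181, 181, 181, 181, 182, 178, 133, 141, 153, 150, 149, 149, 151, 149, 110, 80, 84, 85, 84, 84, 84, 84, 84, 85, 84, 84]
203 [181, 181, 180, 181, 180, 182, 178, 146, 154, 151, 149, 150, 148, 120, 134, 148, 147, 147, 148, 148, 147, 147, 148, 148, 148, 147]
```

{"api": "jog_arm", "payload": {
  "series": [
    {"linear": [0,-0.04,0],"rotation": [0,0,0],"hand": 10},
    {"linear": [0,-0.06,0],"rotation": [0,0,0],"hand": 10},
    {"linear": [0,-0.06,0],"rotation": [0,0,0],"hand": 10},
    {"linear": [0,-0.06,0],"rotation": [0,0,0],"hand": 10},
    {"linear": [0,-0.06,0],"rotation": [0,0,0],"hand": 10},
    {"linear": [0,-0.06,0],"rotation": [0,0,0],"hand": 10}
  ]
}}

```text
time: 30.08
ee_pos: [0.5898, 0.0859, 0.1018]
orientation: [-3.138, 0.004, 1.548]
force: [1.3, 6.2, -2.1]
opening: 0.0228
```

```bash
python3 fr.py
```

```text
30.3333 [ 0.28  6.26 -2.34] [0.7  0.75 0.65] [589.829  85.88  101.841] [-3.138   0.0035  1.5479]
```

{"api": "jog_arm", "payload": {
  "series": [
    {"linear": [0,0.2,0],"rotation": [0,0,0],"hand": 10},
    {"linear": [0,0.4,0],"rotation": [0,0,0],"hand": 10},
    {"linear": [0,0.4,0],"rotation": [0,0,0],"hand": 10},
    {"linear": [0,0.4,1.2],"rotation": [0,0,0],"hand": 10},
    {"linear": [0,0.4,2.6],"rotation": [0,0,0],"hand": 10},
    {"linear": [0,0.4,4.6],"rotation": [0,0,0],"hand": 10},
    {"linear": [0,0.4,6],"rotation": [0,0,0],"hand": 10},
    {"linear": [0,0.4,6],"rotation": [0,0,0],"hand": 10}
  ]
}}

```text
time: 31.0
ee_pos: [0.5926, 0.0893, 0.1668]
orientation: [3.137, 0.004, 1.548]
force: [0.4, -0.3, -0.9]
opening: 0.0233
```

{"api": "jog_arm", "payload": {
  "series": [
    {"linear": [-6,-18,0],"rotation": [0,0,6],"hand": 10},
    {"linear": [-6,-18,0],"rotation": [0,0,12.3],"hand": 10},
    {"linear": [-6,-18,0],"rotation": [0,0,12.3],"hand": 10},
    {"linear": [-6,-18,0],"rotation": [0,0,12.3],"hand": 10},
    {"linear": [-13.2,-36,0],"rotation": [0,0,12.3],"hand": 10},
    {"linear": [-13.2,-36,0],"rotation": [0,0,12.3],"hand": 10},
    {"linear": [-13.2,-36,0],"rotation": [0,0,12.3],"hand": 10},
    {"linear": [-13.2,-36,0],"rotation": [0,0,12.3],"hand": 10}
  ]
}}

```text
time: 31.67
ee_pos: [0.4774, -0.2257, 0.1665]
orientation: [3.138, 0.005, 1.762]
force: [1.2, -0.6, -1.8]
opening: 0.0232
```

{"api": "jog_arm", "payload": {
  "series": [
    {"linear": [-1.95,-4.87,0],"rotation": [0,0,0],"hand": 10},
    {"linear": [-1.95,-4.87,-2],"rotation": [0,0,0],"hand": 10},
    {"linear": [-1.95,-4.87,-5],"rotation": [0,0,0],"hand": 10},
    {"linear": [-1.95,-4.87,-8],"rotation": [0,0,0],"hand": 10},
    {"linear": [-1.95,-4.87,-9],"rotation": [0,0,0],"hand": 10},
    {"linear": [-1.95,-4.87,-9],"rotation": [0,0,0],"hand": 10},
    {"linear": [-1.95,-4.87,-9],"rotation": [0,0,0],"hand": 10}
  ]
}}

```text
time: 32.25
ee_pos: [0.458, -0.2743, 0.0768]
orientation: [3.138, 0.004, 1.763]
force: [0.3, -0.0, -1.4]
opening: 0.0232
```

```bash
python3 - <<'E'
from h import *
st();c,im=snap("wrist","w13",1.5)
E
```

```text
{'time': 32.25, 'ee_pos': [0.458, -0.2743, 0.0768], 'orientation': [3.138, 0.0045, 1.7628], 'force': [0.3447, -0.0371, -1.3889], 'opening': 0.0232}
```

View pics/w13_b.png

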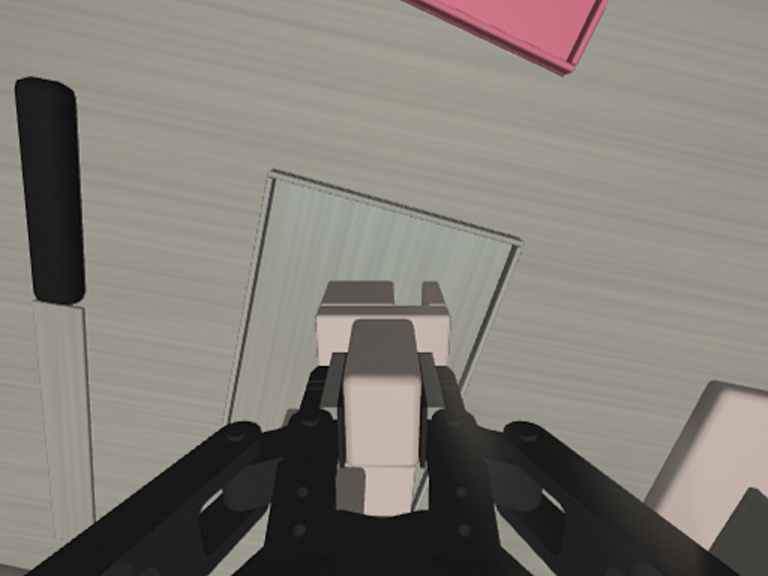

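{"api": "jog_arm", "payload": {
  "series": [
    {"linear": [0,0,-0.5],"rotation": [0,0,0],"hand": 10},
    {"linear": [0,0,-1.0],"rotation": [0,0,0],"hand": 10},
    {"linear": [0,0,-1.3],"rotation": [0,0,0],"hand": 10},
    {"linear": [0,0,-1.5],"rotation": [0,0,0],"hand": 10},
    {"linear": [0,0,-1.6],"rotation": [0,0,0],"hand": 10},
    {"linear": [0,0,-1.7],"rotation": [0,0,0],"hand": 10}
  ]
}}

```text
time: 32.8
ee_pos: [0.4588, -0.275, 0.0609]
orientation: [3.136, 0.007, 1.763]
force: [-0.1, -0.4, -1.1]
opening: 0.0233
```

```bash
python3 fr.py
```

```text
33.05 [-0.01 -0.05 -0.97] [0.1  0.2  0.26] [ 458.825 -275.015   61.008] [3.1363 0.0069 1.763 ]
```

Not down yet (about 1.5 mm to go by the pick-up height).

{"api": "jog_arm", "payload": {
  "series": [
    {"linear": [0,0,-0.1],"rotation": [0,0,0],"hand": 10},
    {"linear": [0,0,-0.2],"rotation": [0,0,0],"hand": 10},
    {"linear": [0,0,-0.25],"rotation": [0,0,0],"hand": 10},
    {"linear": [0,0,-0.25],"rotation": [0,0,0],"hand": 10}
  ]
}}

```text
time: 33.38
ee_pos: [0.4591, -0.2753, 0.0593]
orientation: [3.136, 0.007, 1.763]
force: [-1.9, 1.5, 3.6]
opening: 0.0235
```

```bash
python3 fr.py
```

```text
33.6333 [-1.5   1.12  5.71] [0.53 0.51 0.19] [ 459.132 -275.325   59.252] [3.136  0.0074 1.763 ]
```

{"api": "jog_arm", "payload": {
  "series": [
    {"linear": [0,0,0],"rotation": [0,0,0],"hand": 35},
    {"linear": [0,0,0],"rotation": [0,0,0],"hand": 45},
    {"linear": [0,0,0],"rotation": [0,0,0],"hand": 55},
    {"linear": [0,0,0],"rotation": [0,0,0],"hand": 60},
    {"linear": [0,0,0],"rotation": [0,0,0],"hand": 60}
  ]
}}

```text
time: 34.05
ee_pos: [0.4591, -0.2752, 0.059]
orientation: [3.136, 0.007, 1.763]
force: [-0.2, -0.1, -0.1]
opening: 0.0511
```

{"api": "jog_arm", "payload": {
  "series": [
    {"linear": [0,0,1],"rotation": [0,0,0],"hand": 60},
    {"linear": [0,0,3],"rotation": [0,0,0],"hand": 60},
    {"linear": [0,0,6],"rotation": [0,0,0],"hand": 60},
    {"linear": [0,0,10],"rotation": [0,0,0],"hand": 60},
    {"linear": [0,3,14],"rotation": [0,0,0],"hand": 60},
    {"linear": [2,12,18],"rotation": [0,0,0],"hand": 60},
    {"linear": [2,16,20],"rotation": [0,0,0],"hand": 60},
    {"linear": [2,18,20],"rotation": [0,0,0],"hand": 60}
  ]
}}

```text
time: 34.72
ee_pos: [0.4756, -0.1367, 0.2462]
orientation: [3.133, 0.009, 1.762]
force: [1.3, 0.2, -0.1]
opening: 0.0511
```

```bash
python3 - <<'E'
from h import *
st();c,im=snap("wrist","w14",1.5)
E
```

```text
{'time': 34.7167, 'ee_pos': [0.4756, -0.1367, 0.2462], 'orientation': [3.1334, 0.0094, 1.7616], 'force': [1.2671, 0.159, -0.1329], 'opening': 0.0511}
```

View pics/w14_b.png

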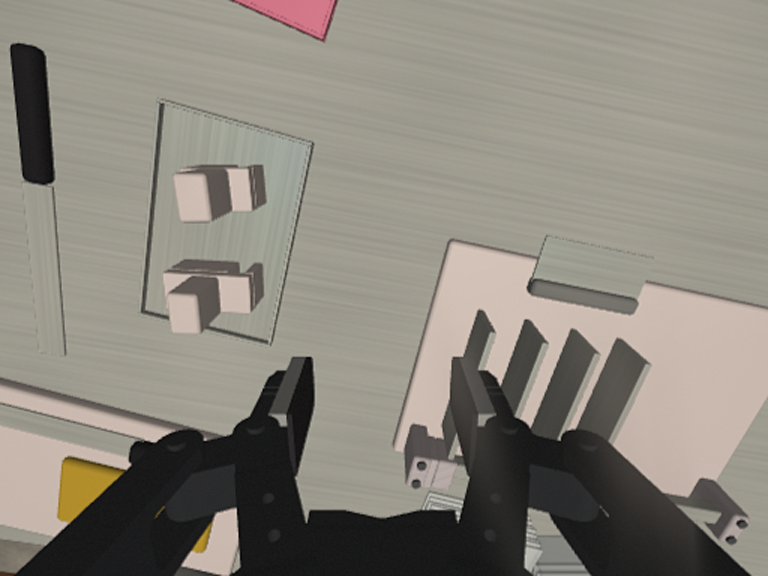

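{"api": "jog_arm", "payload": {
  "series": [
    {"linear": [1,17,3],"rotation": [0,0,-6],"hand": 60},
    {"linear": [1,17,3],"rotation": [0,0,-11],"hand": 60},
    {"linear": [1,17,3],"rotation": [0,0,-11],"hand": 60},
    {"linear": [1,17,3],"rotation": [0,0,-11],"hand": 60},
    {"linear": [1,17,3],"rotation": [0,0,-11],"hand": 60},
    {"linear": [1,17,3],"rotation": [0,0,-11],"hand": 60},
    {"linear": [1,17,3],"rotation": [0,0,-11],"hand": 60},
    {"linear": [1,17,3],"rotation": [0,0,-11],"hand": 60}
  ]
}}

```text
time: 35.43
ee_pos: [0.487, 0.0386, 0.2787]
orientation: [3.129, 0.008, 1.574]
force: [0.3, -0.2, 0.4]
opening: 0.0516
```

```bash
python3 - <<'E'
from h import *
st();c,im=snap("wrist","w15");g=cv2.cvtColor(im,cv2.COLOR_BGR2GRAY)
for y in(-.0355,.0105,.0565,.1025): print(w2p(c,[.57,y,.067]).round(1))
for r in(200,215): print(r,g[r,180:330].tolist())
E
```

```text
{'time': 35.4333, 'ee_pos': [0.487, 0.0386, 0.2787], 'orientation': [3.1293, 0.0077, 1.5745], 'force': [0.2917, -0.2367, 0.3874], 'opening': 0.0516}
[201.3 218.7]
[234.6 218.9]
[268.  219.2]
[301.5 219.4]
200 [166, 183, 181, 180, 181, 181, 181, 181, 181, 181, 180, 181, 181, 181, 181, 181, 181, 182, 178, 145, 150, 149, 149, 100, 62, 64, 66, 65, 67, 111, 187, 181, 180, 180, 181, 180, 181, 180, 181, 179, 180, 179, 181, 181, 180, 180, 180, 180, 181, 180, 180, 181, 176, 134, 157, 149, 153, 143, 56, 91, 188, 181, 180, 180, 180, 180, 180, 180, 181, 180, 180, 180, 180, 180, 180, 179, 180, 179, 180, 180, 180, 180, 180, 180, 183, 177, 77, 77, 160, 152, 152, 150, 143, 181, 179, 178, 178, 178, 178, 179, 178, 178, 178, 178, 178, 179, 177, 178, 178, 178, 178, 179, 178, 178, 180, 175, 92, 72, 76, 74, 72, 82, 143, 156, 151, 150, 148, 181, 180, 178, 180, 179, 179, 180, 179, 179, 180, 179, 179, 180, 180, 179, 179, 180, 179, 179, 179, 178, 180, 179]
215 [116, 163, 182, 180, 180, 180, 180, 180, 180, 180, 180, 180, 181, 180, 180, 180, 180, 181, 181, 178, 145, 146, 149, 144, 50, 66, 65, 66, 62, 82, 161, 184, 180, 180, 180, 180, 180, 180, 180, 180, 180, 180, 180, 181, 180, 181, 180, 179, 180, 179, 180, 181, 176, 133, 155, 148, 147, 110, 63, 110, 187, 181, 180, 180, 180, 179, 180, 179, 179, 180, 179, 180, 180, 179, 178, 180, 179, 179, 179, 180, 179, 179, 179, 180, 177, 112, 76, 151, 152, 149, 148, 135, 181, 179, 179, 179, 178, 179, 179, 178, 179, 179, 177, 178, 177, 177, 178, 177, 177, 178, 178, 177, 178, 180, 174, 92, 83, 85, 84, 79, 89, 157, 151, 148, 147, 154, 180, 177, 178, 178, 178, 178, 178, 178, 179, 179, 179, 178, 178, 179, 179, 178, 179, 179, 179, 178, 179, 179, 178, 178]
```

```bash
python3 - <<'E'
from h import *
c,im=load("w15");g=cv2.cvtColor(im,cv2.COLOR_BGR2GRAY).astype(float)
def cross(p,x0,x1,t):
    for x in range(x0,x1):
        a,b=p[x]-t,p[x+1]-t
        if a*b<=0 and a!=b: return x+a/(a-b)
E={}
for r in range(192,240):
    ctr=[p[0] for p in w2p(c,[[p2w(c,255,r,.067)[0],y-.0233*(p2w(c,255,r,.067)[0]-.57),.067] for y in(-.0355,.0105,.0565,.1025)])]
    for k,u in enumerate(ctr):
        u=int(round(u)); 
        if k<2: a=cross(g[r],u-6,u+1,168); b=cross(g[r],u,u+7,103)
        else: a=cross(g[r],u-4,u+5,115); b=cross(g[r],u+1,u+8,168)
        if a and b:
            for s,q in(("-",a),("+",b)): E.setdefault((k,s),[]).append(p2w(c,q,r,.067)[:2])
y={}
for k,v in E.items():
    v=np.array(v);f=np.polyfit(v[:,0]-.58,v[:,1],1);res=v[:,1]-np.polyval(f,v[:,0]-.58);m=abs(res)<.001
    f=np.polyfit(v[m,0]-.58,v[m,1],1);y[k]=f[1]*1e3;print(k,len(v),m.sum(),(f[1]*1e3).round(2),np.degrees(f[0]).round(2))
for k in range(3): print("centres",k,round((y[k+1,"-"]+y[k+1,"+"]-y[k,"-"]-y[k,"+"])/2,2),"gap",round(y[k+1,"-"]-y[k,"+"],2))
for k in range(4): print("thick",round(y[k,"+"]-y[k,"-"],2))
E
```

```text
(0, '-') 45 44 -38.95 -1.91
(0, '+') 45 45 -32.34 -1.11
(1, '-') 48 48 6.93 -1.29
(1, '+') 48 48 13.67 -1.77
(2, '-') 48 48 51.89 -1.21
(2, '+') 48 48 60.75 -1.15
(3, '-') 45 45 100.15 -1.46
(3, '+') 45 45 106.73 -0.98
centres 0 45.94 gap 39.27
centres 1 46.02 gap 38.21
centres 2 47.12 gap 39.4
thick 6.6
thick 6.75
thick 8.86
thick 6.57
```

```bash
python3 -c "
from rig import env
print(env.hand_in())"
```

```text
the job is handed in; nothing more can be done
None
```

The three guides are set for 40 mm strips, starting from the fence. The narrow block is back upright in its tray, and the job is handed in at about 35 s of the 70 s allowed. The hand-in gave no verdict.

- **Nips:** I judged each one by the rise in force above that guide's sliding drag, and held it for about a second. The nip on guide 1 was about 2 N over a drag of about 4.9 N. Guide 2 peaked at about 2.5 N over about 8.5 N, dipping to about 0.8 N for part of the hold. Guide 3 was about 1.8 N over about 4.4 N. The drag figures are good to about 0.2–0.4 N.
- **Spacing:** At the three nips the gripper stood about 46 mm apart along the row each time. A last camera picture gave plate centres 46 mm apart, to within about 0.5 mm. One edge of guide 2 was misread in that picture, so I compared its other edge; that gave about 46.4 mm from guide 1 to guide 2 after correcting for bias, and 46.0 mm from guide 2 to guide 3.
- **Disagreement:** The gripper tilted by up to about 0.5° under load while nipping guide 2. I estimate that could move its gap by 0.1–0.2 mm.
- **Surroundings:** The last picture viewed showed both blocks upright in the tray, with the scraper and palette knife where they had been. The tub was outside that picture and I did not check it again; the arm never worked near it. The gripper was clear of everything at hand-in.

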